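# Put the slide boxes and culture dishes away in order

## Robot

A 6-joint arm with a two-finger parallel gripper is mounted at the origin on the work surface. World frame = base frame: x ahead of the robot, y to its left, z up, the work surface at z = 0. Lengths are in m, angles in rad, forces in N, time in s.
With the tool pointing down it reaches from about 0.25 to 0.725 m from the base axis. Payload 4 kg.
Tool frame: the origin (TCP) lies between the finger pads; the fingertips stand 8 mm ahead of it and the grasp point (between the pads) lies 11 mm behind it (bot.tip_reach is the distance from the TCP to the fingertips, in m); z points along the fingers, y is the line along which they close (so a half turn about z gives the same grasp; the last joint's range is limited). The gripper opens to 85 mm and grips with 20 to 120 N. Pads are 22 mm wide; open, the fingers measure 114 mm over their backs; the gripper's body (76 mm by 85 mm) begins 54 mm behind the grasp point. The pads swing forward as they close: fully open they stand 13 mm farther back than shut.
Start: joints at [-1.149, 0.241, 0.005, 1.335, 0, 1.571], TCP at [0.205, -0.456, 0.239] pointing down, gripper open.
Joint ranges: [-2.72, 2.72], [-1.05, 1.87], [-1.09, 1.28], [-1.99, 2.15], [-1.42, 1.44], [-3.14, 3.14]. Speed limits (rad/s): [2.79, 2.79, 3.14, 3.14, 3.14, 3.14].

## Interface

Orientations are given as a unit quaternion [x, y, z, w].
In Python, from workcell import bot gives the robot as it stands.
- The arm moves only by the tool move_arm, never from a script. Its argument "deltas" is a list of rows, each a list of 7 numbers: the opening, from 0 (shut) to 1 (fully open), then the shift along the tool's x, y, z in mm, then the turn, a rotation vector about the tool's x, y, z in degrees. In form: [[gripper, tx, ty, tz, ax, ay, az], ...]. A call has 1 to 10 rows; each row shifts and turns the commanded pose from where the row before left it, along the tool's axes as they then stand; what a row does not reach is not made up. A row lasts 1/12 s, in which the tool goes at most 41.7 mm and 7.16 degrees, less where a joint would pass 70% of its speed; a pose out of reach is approached as far as the arm can. A call is refused whole if a number of a shift passes 41.7 or a number of a turn 7.16, either way. A call with a gripper value outside its range is refused whole. The fingers move at their own pace and stop on an object; the grip force is fixed at half the most. Time passes only in rows, so rows that do not move let the fingers close. It gives the time, the measured TCP pose, the force, the opening and the grip force at its end, in the units of the state.
- bot.get_obs(): the state, without advancing time (a new reading comes with each control period).
- bot.camera(name): name is "side" or "top" or "wrist"; returns the picture (420x560x3 uint8, blue, green, red); there is no depth.
- bot.calibration(name): a dict with "K" (3x3 intrinsics, pixels), "position" and "orientation" of the camera in the world. Camera axes: x right, y down, z forward; pixel columns grow to the right and rows downward; lengths in m; the calibration is good to about 2 mm. A picture is of the moment at which its call begins: read the wrist's pose just before it. calibration takes no time and is no camera call; for the wrist camera it gives the pose at the moment of the call.
- bot.job_done(): hands the job in; it is judged then, once.
Trained networks look in the newest picture that a camera, given by its name, has taken for a name from the list of things; names that differ only in an ending like _2 or _b are one class to them, and where a whole thing is asked for, a point or a joint stands for the part that bears it (a point fixed in the world has none). Each returns a list of dicts, best first, with "conf" (0 to 1); they miss things now and then, are a little off and sometimes report something else, mostly with a low value. They report only what shows in the picture. A call takes as long as a camera call. They do not tell look-alikes from the thing itself.
- bot.outline_of(query, camera): "pixels" (420x560 bool, what is visible of it) and "rect" ([left, top, width, height] in pixels, round what is visible of it).
The state is a dict: "clock": time; "joint_pos": joint angles; "joint_vel": joint speeds; "tau": joint torques, N m; "eef_pos": TCP position; "tool_rot": TCP orientation; "ft_force": force on the tool from outside, world axes, zero at the start; "ft_torque": the same for the moment, N m; "grip_width": finger opening in m; "grasp_force": force on a finger pad.
Only numpy, scipy, OpenCV 4.12 (cv2) and the standard library are available. Lean on these libraries where they do the work, as an engineer would, in place of code of your own. Each camera call takes 0.05 s, during which the arm holds its last target. There are 200 camera calls.

## Task

Put the samples away: stack the three white slide boxes on the sloping stand, the largest at the bottom, then the medium, then the smallest on top, each lying flat and lengthwise up the slope, squarely against the backstop and midway across the stand. Stack the two culture dishes on the middle of the round cooling stand, the large one below and the small one centred on it, keeping the dishes level as you carry them. Leave the microplate, the tip box and the reagent bottle where they are.

Things in the scene. Friction and masses are not known exactly. Their poses are not given: they have to be found in the camera images.
- box_large_center (a point): The large slide box: a shut white plastic box, 110 mm long (its x axis) x 66 mm wide (y) x 22 mm high (z), lying flat on the bench with its lid and pale label up; the largest of the three boxes. This point is its centre, half-way up. Loose; grip it across its width.
- box_medium_center (a point): The medium slide box: a shut white plastic box, 94 mm long (its x axis) x 50 mm wide (y) x 20 mm high (z), lying flat on the bench with its lid and pale label up; the middle-sized of the three. This point is its centre, half-way up. Loose; grip it across its width.
- box_small_center (a point): The small slide box: a shut white plastic box, 80 mm long (its x axis) x 34 mm wide (y) x 18 mm high (z), lying flat on the bench with its lid and pale label up; the smallest and narrowest of the three. This point is its centre, half-way up. Loose; grip it across its width.
- dish_large_center (a point): The large culture dish: a shut round white plastic dish, 60 mm in diameter and 16 mm high, lid up, flat on the bench. This point is its centre, half-way up; z is its axis. Loose.
- dish_small_center (a point): The small culture dish: a shut round white plastic dish, 35 mm in diameter and 12 mm high, lid up, flat on the bench. This point is its centre, half-way up; z is its axis. Loose.
- shelf: Fixed aluminium shelf of the sloping stand: plate 124 mm up the slope x 96 mm across, tilted 15 degrees; a backstop 96 mm wide, 56 mm high stands square to it along its low edge (the edge nearer the robot). Origin: on the plate's upper face, mid-width at the foot of the backstop, 16 mm above the bench. x points up the slope away from the backstop, y along the backstop, z square out of the plate.
- pedestal: The round cooling stand: a fixed aluminium drum on a black foot, flat top 84 mm in diameter, 30 mm above the bench. Origin: centre of its underside on the bench; z up.
- microplate: Bystander: a clear microplate with yellow wells, 86 x 128 x 14 mm, loose on the bench at the robot's left. Origin: centre of its underside.
- tip_box: Bystander: a clear pipette-tip box with a purple perforated top, 80 x 120 x 60 mm, loose on the bench at the robot's right. Origin: centre of its underside.
- reagent_bottle: Bystander: a reagent bottle, 54 mm in diameter and 100 mm high, standing loose at the far side of the bench. Origin: centre of its underside.
Not all that is in view belongs to the job. What is shaped like the part that bears dish_small_center but orange or red is not meant.

How it is judged:
At the end, for the whole second after the job is handed in: Boxes on the shelf, large under medium under small, each flat (4 mm, 0.1 rad), end within 8 mm of the backstop, 12 mm of mid-width, turned under 0.15 rad; large dish within 12 mm of the round stand's centre, small dish within 12 mm of the large one's, flat; all at rest (x of box_large_center in the frame of shelf between 0.051 and 0.063 m and y of box_large_center in the frame of shelf between -0.012 and 0.012 m and z of box_large_center in the frame of shelf between 0.007 and 0.015 m and angle between the x axis of each of box_large_center, box_medium_center, box_small_center and the x axis of shelf, either way round below 0.15 rad and angle between the z axis of each of box_large_center, box_medium_center, box_small_center and the z axis of shelf, either way round below 0.1 rad and linear speed of each of box_large, box_medium, box_small, dish_large, dish_small below 0.02 m/s and x of box_medium_center in the frame of shelf between 0.043 and 0.055 m and y of box_medium_center in the frame of shelf between -0.012 and 0.012 m and z of box_medium_center in the frame of shelf between 0.028 and 0.036 m and x of box_small_center in the frame of shelf between 0.036 and 0.048 m and y of box_small_center in the frame of shelf between -0.012 and 0.012 m and z of box_small_center in the frame of shelf between 0.047 and 0.055 m and horizontal distance between dish_large_center and pedestal below 0.012 m and z of dish_large_center in the frame of pedestal between 0.035 and 0.041 m and horizontal distance between dish_small_center and dish_large_center below 0.012 m and z of dish_small_center in the frame of pedestal between 0.049 and 0.055 m and angle between each of dish_large_center, dish_small_center's own z axis and vertical below 0.1 rad); the robot touches nothing.
It fails at once if the filled microplate is shifted by more than 3 cm (distance of microplate from where it was at the start of the episode above 0.03 m).
It fails at once if the tip box is shifted by more than 3 cm (distance of tip_box from where it was at the start of the episode above 0.03 m).
It fails at once if the reagent bottle is shifted by more than 3 cm (distance of reagent_bottle from where it was at the start of the episode above 0.03 m).
It fails at once if the large culture dish is tipped by more than about 30 degrees (angle between dish_large_center's own z axis and vertical above 0.52 rad).
It fails at once if the small culture dish is tipped by more than about 30 degrees (angle between dish_small_center's own z axis and vertical above 0.52 rad).
It also fails if it takes over 131 s, if anything falls off the work surface, if the arm or the gripper's body presses on something with over 40 N, if the wrist force passes 120 N, or if a joint passes its speed limit or range.

## Working session

There is one attempt and no reset: what is moved stays moved. The work goes in short steps, Python scripts to look and compute and a tool call to move; the robot and the scene stay as the last step left them, time stands still between calls to the robot, and variables do not carry over. Pictures are saved under pics/ and viewed, at most 14 in all, crops included, and the job is handed in when it is done.

Besides the shell and the picture viewer there is one more tool, called after "Call:" as name([rows], argument=value, ...), one row to a line, values as JSON. move_arm: Moves the arm, as the interface text tells. Its arguments: {"type":"object","properties":{"deltas":{"type":"array","items":{"type":"array","items":{"type":"number"}}}},"required":["deltas"]}

```bash
ls; mkdir -p pics; cat > h.py <<'E'
import numpy as np, cv2
from scipy.spatial.transform import Rotation as R
from workcell import bot
def ray(cam,uv,c=None):
    c=c or bot.calibration(cam); K=np.array(c["K"]); uv=np.atleast_2d(uv).astype(float)
    d=np.c_[uv,np.ones(len(uv))]@np.linalg.inv(K).T
    return np.array(c["position"]), R.from_quat(c["orientation"]).apply(d)
def at_z(cam,uv,z,c=None):
    o,d=ray(cam,uv,c); return o+d*((z-o[2])/d[:,2])[:,None]
def proj(cam,p,c=None):
    c=c or bot.calibration(cam); q=R.from_quat(c["orientation"]).inv().apply(np.atleast_2d(p)-np.array(c["position"]))
    q=q@np.array(c["K"]).T; return q[:,:2]/q[:,2:]
E
python3 - <<'E'
from h import *
for n in ("top","side"):
    im=bot.camera(n); cv2.imwrite(f"pics/{n}0.png",im)
    c=bot.calibration(n); print(n,np.round(c["position"],3),np.round(c["orientation"],3),np.round(c["K"],1).tolist())
    for q in ("box_large_center","box_medium_center","box_small_center","dish_large_center","dish_small_center","shelf","pedestal","microplate","tip_box","reagent_bottle"):
        for r in bot.outline_of(q,n)[:3]:
            m=r["pixels"]; v,u=np.nonzero(m); print(q,round(r["conf"],2),r["rect"],len(u),round(u.mean(),1),round(v.mean(),1))
print(bot.get_obs())
E
```

```text
pics
top [ 0.453 -0.03   1.33 ] [-0.702  0.711 -0.022  0.041] [[490.7, 0.0, 280.2], [0.0, 490.7, 213.6], [0.0, 0.0, 1.0]]
box_large_center 0.92 [266.7, 239.7, 28.0, 43.0] 981 280.8 261.5
box_medium_center 0.81 [234.6, 190.4, 23.4, 34.1] 645 245.6 208.0
box_small_center 0.96 [362.9, 265.8, 9.3, 31.8] 414 367.6 282.1
dish_large_center 0.7 [192.9, 262.0, 22.8, 25.6] 384 204.5 276.6
dish_large_center 0.51 [374.4, 186.8, 33.1, 38.0] 959 392.0 204.6
dish_small_center 0.7 [287.7, 185.4, 9.4, 12.4] 107 291.1 192.4
dish_small_center 0.54 [312.6, 198.6, 17.5, 13.4] 135 320.2 204.3
dish_small_center 0.51 [316.6, 167.9, 10.8, 15.1] 128 320.0 176.4
shelf 0.67 [141.0, 185.1, 40.5, 51.2] 1825 160.3 210.1
shelf 0.47 [377.9, 188.5, 30.2, 33.9] 875 392.2 204.5
shelf 0.4 [103.5, 279.2, 51.2, 31.2] 1559 128.6 294.2
pedestal 0.61 [376.9, 186.3, 30.0, 36.1] 908 391.8 204.3
microplate 0.63 [104.9, 278.1, 49.4, 31.7] 1504 128.7 294.2
reagent_bottle 0.81 [280.0, 120.6, 16.9, 24.6] 424 289.2 131.1
side [0.443 1.061 1.37 ] [-0.057  0.941 -0.333  0.02 ] [[509.6, 0.0, 278.9], [0.0, 509.6, 211.9], [0.0, 0.0, 1.0]
[... 1007 characters left out ...]
': array([-1.14899344e+00,  2.40595714e-01,  5.00104477e-03,  1.33517962e+00,
       -2.05364103e-05,  1.57080387e+00]), 'joint_vel': array([-5.48592954e-05,  1.39146178e-04, -1.07606499e-03,  1.26326819e-03,
       -9.22873505e-04,  4.82965600e-04]), 'tau': array([ 9.65648178e-04, -3.72222698e+01,  2.52694488e+01,  1.26145940e-03,
        1.29896771e-04,  8.48914027e-06]), 'eef_pos': array([ 0.20470077, -0.45618603,  0.23930901]), 'tool_rot': array([ 9.77843392e-01,  2.09337768e-01, -7.73389123e-06,  1.29245078e-05]), 'ft_force': array([ 0.0280026 ,  0.55972619, -0.98733169]), 'ft_torque': array([-0.0278411 , -0.01975623, -0.01283068]), 'grasp_force': 0.0, 'grip_width': 0.08527125134339769}
```

```bash
python3 - <<'E'
import cv2
t=cv2.imread("pics/top0.png"); s=cv2.imread("pics/side0.png")
cv2.imwrite("pics/top0c.png",cv2.resize(t[100:340,90:440],(800,549),interpolation=cv2.INTER_CUBIC))
cv2.imwrite("pics/side0c.png",cv2.resize(s[90:370,180:400],(471,600),interpolation=cv2.INTER_CUBIC))
E
```

```text
(no output)
```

View pics/top0c.png

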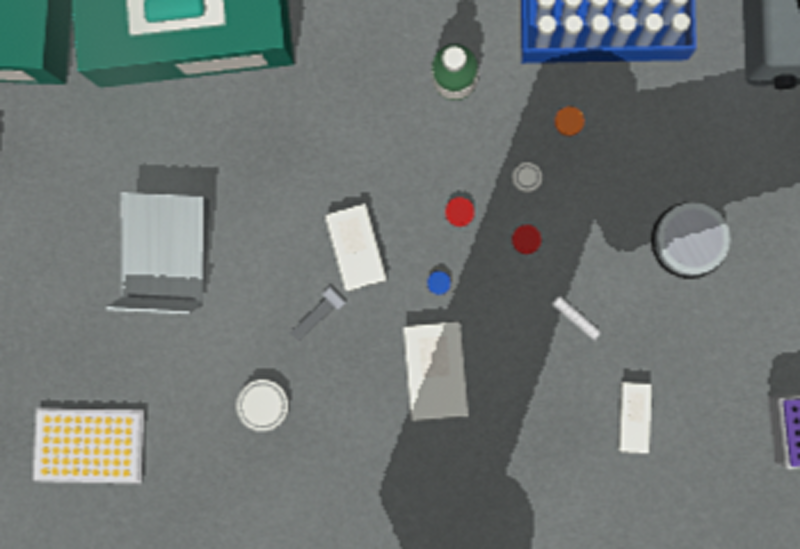

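View pics/side0c.png

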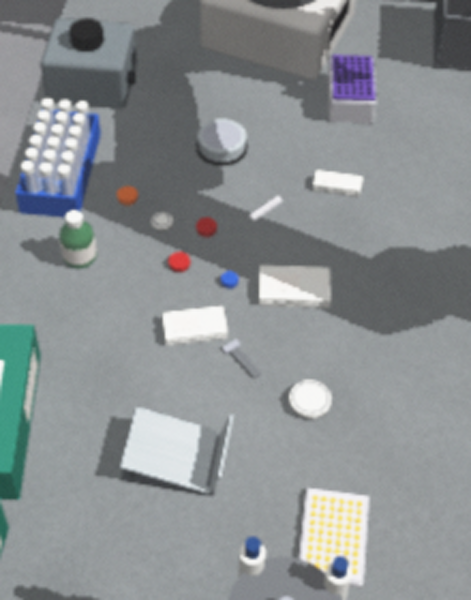

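Top picture (full px): small-dish candidates are the white one (320,177) in shadow, orange (339,153), red (291,192) and dark red (320,204). A blue cap at (282,223) is a different thing. I choose the white one at (320,177). The large dish is at (204,277), the boxes at (281,261), (246,208) and (368,282), the pedestal at (392,204), and the shelf at (162,210) with its backstop at the near side. The side view agrees.

```bash
python3 - <<'E'
from h import *
c=bot.calibration("top"); im=bot.camera("top")
def poly(q,n,z):
    r=bot.outline_of(q,"top")[n]; m=r["pixels"].astype(np.uint8)
    k,_=cv2.findContours(m,cv2.RETR_EXTERNAL,cv2.CHAIN_APPROX_NONE); k=max(k,key=cv2.contourArea)
    w=at_z("top",k[:,0,:],z,c)[:,:2]
    (cx,cy),(a,b),th=cv2.minAreaRect((w*1000).astype(np.float32)); print(q,"ctr",round(cx),round(cy),"size",round(a,1),round(b,1),"ang",round(th,1))
poly("box_large_center",0,.022);poly("box_medium_center",0,.02);poly("box_small_center",0,.018)
poly("dish_large_center",0,.016);poly("pedestal",0,.03);poly("microplate",0,.014);poly("shelf",0,.03);poly("tip_box",0,.06) if bot.outline_of("tip_box","top") else 0
print("small dish",at_z("top",[320.5,177.4],.012,c))
w=bot.calibration("wrist"); o=bot.get_obs(); T=R.from_quat(o["tool_rot"])
print("cam in tool",T.inv().apply(np.array(w["position"])-o["eef_pos"]),(T.inv()*R.from_quat(w["orientation"])).as_matrix().round(3),np.round(w["K"],1).tolist(), "T",T.as_matrix().round(3),bot.tip_reach)
# shelf corners, crop px -> world
E
```

```text
box_large_center ctr 441 6 size 108.6 64.6 ang 4.0
box_medium_center ctr 585 331 size 106.1 144.6 ang 87.3
box_small_center ctr 386 -222 size 34.2 78.9 ang 88.4
dish_large_center ctr 405 210 size 56.5 55.7 ang 89.5
pedestal ctr 589 -290 size 83.5 86.9 ang 44.0
microplate ctr 359 415 size 132.3 87.5 ang 89.5
shelf ctr 584 331 size 107.4 143.2 ang 88.5
tip_box ctr 375 -432 size 82.7 131.9 ang 3.9
small dish [[ 0.667813   -0.10400983  0.012     ]]
cam in tool [ 0.07615172 -0.00099787 -0.1354001 ] [[-0.    -0.956 -0.294]
 [ 1.    -0.    -0.   ]
 [ 0.    -0.294  0.956]] [[333.8, 0.0, 280.4], [0.0, 333.8, 206.6], [0.0, 0.0, 1.0]] T [[ 0.912  0.409 -0.   ]
 [ 0.409 -0.912  0.   ]
 [-0.    -0.    -1.   ]] 0.008
```

Call:
move_arm([
  [1,0,0,-15,0,0,6.04],
  [1,0,0,-15,0,0,6.04],
  [1,0,0,-15,0,0,6.04],
  [1,0,0,-16,0,0,6.04],
])

```text
clock: 1.93
eef_pos: [0.2046, -0.456, 0.3007]
tool_rot: [1.0, -0.003, -0.0, -0.0]
ft_force: [0.5, -0.4, 0.1]
grip_width: 0.085
grasp_force: 0.0
```

Call:
move_arm([
  [1,28,-20,0,0,0,0],
  [1,28,-20,0,0,0,0],
  [1,28,-20,0,0,0,0],
  [1,28,-20,0,0,0,0],
  [1,28,-20,0,0,0,0],
  [1,28,-20,0,0,0,0],
])

```text
clock: 2.43
eef_pos: [0.3738, -0.3351, 0.3005]
tool_rot: [1.0, -0.0, 0.0, 0.0]
ft_force: [-0.3, 0.4, 0.5]
grip_width: 0.0857
grasp_force: 0.0
```

Call:
move_arm([
  [1,28,-20,0,0,0,0],
  [1,28,-20,0,0,0,0],
  [1,28,-20,0,0,0,0],
  [1,28,-20,0,0,0,0],
  [1,28,-20,0,0,0,0],
  [1,28,-20,0,0,0,0],
  [1,0,0,0,0,0,0],
  [1,0,0,0,0,0,0],
])

```text
clock: 3.1
eef_pos: [0.5418, -0.2147, 0.2994]
tool_rot: [1.0, 0.002, -0.001, -0.0]
ft_force: [-0.6, 0.1, 0.2]
grip_width: 0.0853
grasp_force: 0.0
```

```bash
cat >> h.py <<'E'
def rect(q,z,lo,hi,cam="wrist"):
    "min-area rectangle / circle (mm) of detections whose world centre is within lo..hi"
    c=bot.calibration(cam); out=[]
    for r in bot.outline_of(q,cam):
        k,_=cv2.findContours(r["pixels"].astype(np.uint8),cv2.RETR_EXTERNAL,cv2.CHAIN_APPROX_NONE)
        if not k: continue
        k=max(k,key=cv2.contourArea); w=at_z(cam,k[:,0,:],z,c)[:,:2]*1000
        (x,y),(a,b),t=cv2.minAreaRect(w.astype(np.float32)); e=cv2.fitEllipse(w.astype(np.float32)) if len(w)>5 else None
        print(q,round(r["conf"],2),"ctr",round(x,1),round(y,1),"size",round(a,1),round(b,1),"ang",round(t,1),"ell",np.round(e[0],1),np.round(e[1],1),"pxrect",np.round(r["rect"]))
E
python3 - <<'E'
from h import *
o=bot.get_obs(); print(o["clock"],o["eef_pos"].round(4),R.from_quat(o["tool_rot"]).as_matrix().round(3).tolist(),o["ft_force"].round(1))
im=bot.camera("wrist"); cv2.imwrite("pics/w1.png",im)
for q,z in (("box_small_center",.018),("box_large_center",.022),("dish_small_center",.012),("pedestal",.03)): rect(q,z,0,0)
E
```

```text
3.1 [ 0.5418 -0.2147  0.2994] [[1.0, 0.004, -0.001], [0.004, -1.0, 0.0], [-0.001, -0.0, -1.0]] [-0.6  0.1  0.2]
box_small_center 0.59 ctr 389.1 -222.7 size 35.1 86.3 ang 85.1 ell [ 388.7 -222.8] [ 37. 105.] pxrect [271. 247.  31.  56.]
box_large_center 0.88 ctr 444.9 3.5 size 117.6 76.7 ang 3.1 ell [445.4   3. ] [ 83.5 134.4] pxrect [ 81. 198.  72.  80.]
dish_small_center 0.96 ctr 629.4 -25.4 size 35.6 34.6 ang 41.9 ell [629.2 -25.5] [33.5 36.4] pxrect [104.  78.  31.  27.]
dish_small_center 0.69 ctr 595.3 -103.5 size 35.7 33.4 ang 89.9 ell [ 595.3 -103.6] [34.1 35.4] pxrect [172. 106.  33.  29.]
dish_small_center 0.62 ctr 669.0 -105.8 size 34.0 32.9 ang 24.1 ell [ 668.9 -105.8] [32.  34.5] pxrect [171.  39.  28.  33.]
dish_small_center 0.47 ctr 721.8 -157.0 size 29.0 8.9 ang 89.9 ell [ 722.6 -157.4] [ 9.2 30.9] pxrect [216.   2.  25.   8.]
```

View pics/w1.png

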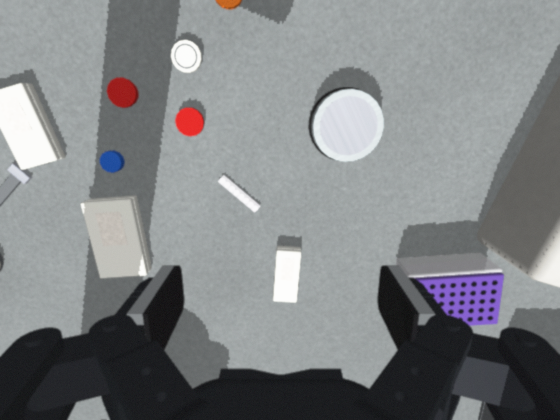

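Wrist view: the white small dish is at (186,57), reds at (190,121) and (122,92), orange at (228,2). The pedestal is at (347,125), the small box at (287,275) and the large box at (115,237). My choice holds.

```bash
python3 - <<'E'
from h import *
im=cv2.imread("pics/w1.png"); c=bot.calibration("wrist"); g=cv2.cvtColor(im,cv2.COLOR_BGR2GRAY)
def blob(seed,thr,z,half=60):
    u,v=seed; m=np.zeros_like(g); m[max(0,v-half):v+half,max(0,u-half):u+half]=255
    m=((g>thr)&(m>0)).astype(np.uint8); n,l=cv2.connectedComponents(m,connectivity=4); m=(l==l[v,u]).astype(np.uint8)
    k,_=cv2.findContours(m,cv2.RETR_EXTERNAL,cv2.CHAIN_APPROX_NONE); k=max(k,key=cv2.contourArea)
    w=(at_z("wrist",k[:,0,:],z,c)[:,:2]*1000).astype(np.float32)
    print(seed,"rect",cv2.minAreaRect(w),"ell",cv2.fitEllipse(w))
blob((347,125),165,.03); blob((287,285),215,.018,40); blob((186,64),215,.012,30)
print(g[125,300:390:3], g[240:310:3,287])
E
```

```text
(347, 125) rect ((583.3748779296875, -304.77777099609375), (105.9382095336914, 83.51241302490234), 51.96970748901367) ell ((584.3287353515625, -298.1533203125), (79.2244873046875, 104.77503204345703), 109.76429748535156)
(287, 285) rect ((383.86456298828125, -223.73037719726562), (33.41695022583008, 79.52205657958984), 85.93391418457031) ell ((383.7613525390625, -223.6938018798828), (36.506309509277344, 97.3049545288086), 85.96259307861328)
(186, 64) rect ((668.9576416015625, -105.06211853027344), (34.146610260009766, 33.809226989746094), 45.53670120239258) ell ((668.9855346679688, -105.20189666748047), (33.43241882324219, 33.98512649536133), 77.57785034179688)
[165 161 161  63 132 234 236 223 219 223 221 220 217 222 222 221 223 223
 221 219 223 220 220 218 219 219 232 232 176 161] [107 104 129 161 250 253 251 251 252 250 252 251 251 252 253 253 253 253
 253 253 252 172 163 166]
```

Call:
move_arm([
  [1,0,-38.7,0,0,0,0],
  [1,0,-38.7,0,0,0,0],
  [1,0,-38.7,0,0,0,0],
  [1,0,-38.7,0,0,0,0],
  [1,0,-38.7,0,0,0,0],
  [1,0,-38.7,0,0,0,0],
])

```text
clock: 3.85
eef_pos: [0.5399, 0.0096, 0.301]
tool_rot: [1.0, 0.007, 0.0, -0.004]
ft_force: [1.1, 0.1, 0.1]
grip_width: 0.0854
grasp_force: 0.0
```

Call:
move_arm([
  [1,0,-38.7,0,0,0,0],
  [1,0,-38.7,0,0,0,0],
  [1,0,-38.7,0,0,0,0],
  [1,0,-38.7,0,0,0,0],
  [1,0,-38.7,0,0,0,0],
  [1,0,-38.7,0,0,0,0],
  [1,0,0,0,0,0,0],
  [1,0,0,0,0,0,0],
])

```text
clock: 4.52
eef_pos: [0.5336, 0.1269, 0.311]
tool_rot: [0.995, 0.091, -0.005, -0.047]
ft_force: [0.5, -0.2, 0.9]
grip_width: 0.0852
grasp_force: 0.0
```

```bash
python3 - <<'E'
from h import *
o=bot.get_obs(); print(o["clock"],o["eef_pos"].round(4),R.from_quat(o["tool_rot"]).as_matrix().round(3).tolist())
im=bot.camera("wrist"); cv2.imwrite("pics/w2.png",im)
import json; c=bot.calibration("wrist"); json.dump({k:np.array(v).tolist() for k,v in c.items()},open("c2.json","w"))
for q,z in (("box_medium_center",.02),("box_large_center",.022),("dish_large_center",.016),("shelf",.03)): rect(q,z,0,0)
E
```

```text
4.5167 [0.5336 0.1269 0.311 ] [[0.983, 0.181, -0.018], [0.182, -0.979, 0.093], [-0.0, -0.095, -0.995]]
box_medium_center 0.77 ctr 588.6 101.7 size 93.9 49.1 ang 14.0 ell [589.6 101.4] [ 54.  112.4] pxrect [311.  84.  41.  80.]
dish_large_center 0.85 ctr 408.2 211.3 size 61.1 60.4 ang 13.1 ell [407.6 210.6] [57.9 63.1] pxrect [202. 218.  45.  41.]
dish_large_center 0.18 ctr 365.5 411.7 size 133.1 91.5 ang 87.9 ell [365.4 411.3] [100.9 156.4] pxrect [ 49. 204.  89.  73.]
shelf 0.68 ctr 577.6 336.2 size 125.1 152.9 ang 85.3 ell [576.7 333.5] [121.1 180.9] pxrect [ 91.  21. 106. 145.]
```

View pics/w2.png

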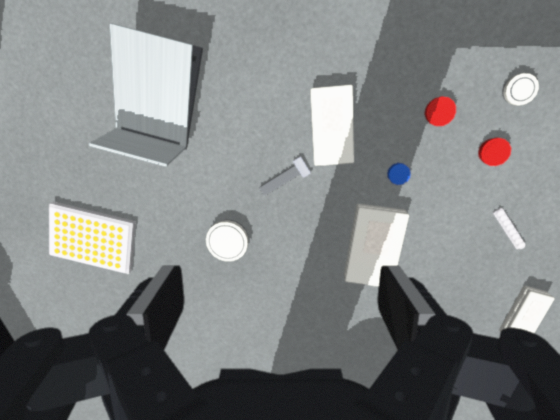

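```bash
python3 - <<'E'
from h import *
o=bot.get_obs(); print(o["joint_pos"].round(3),o["joint_vel"].round(3),o["eef_pos"])
print(R.from_quat(o["tool_rot"]).as_euler("ZYX",degrees=True))
E
```

```text
[0.181 0.324 0.297 1.546 0.096 3.141] [ 0.004  0.003  0.002  0.001  0.002 -0.002] [0.53373303 0.12629628 0.31051084]
[ 1.04216337e+01  7.81391162e-02 -1.74517382e+02]
```

Joint 6 hit its end stop in this view, so from here I use yaw 180°, which gives q6 = q1. First I zoom the shelf in all three views.

```bash
python3 - <<'E'
import cv2,numpy as np
w=cv2.imread("pics/w2.png")[10:175,80:210]; t=cv2.imread("pics/top0.png")[178:243,132:190]; s=cv2.imread("pics/side0.png")[275:330,230:295]
r=lambda i,k:cv2.resize(i,None,fx=k,fy=k,interpolation=cv2.INTER_LINEAR)
a,b,c=r(w,3.5),r(t,4.5),r(s,5); print(a.shape,b.shape,c.shape)
o=np.zeros((600,790,3),np.uint8); o[:a.shape[0],:a.shape[1]]=a; o[:b.shape[0],460:460+b.shape[1]]=b; o[300:300+c.shape[0],460:460+c.shape[1]]=c
cv2.imwrite("pics/shelf3.png",o)
E
```

```text
(578, 455, 3) (292, 261, 3) (275, 325, 3)
```

View pics/shelf3.png

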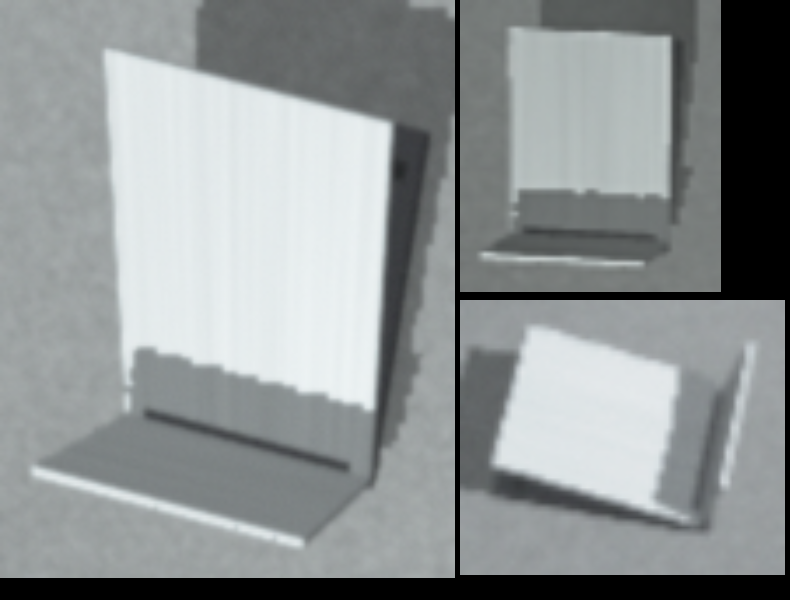

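Call:
move_arm([
  [1,0,0,0,0,0,-7],
  [1,0,0,0,-5.5,0,0],
  [1,0,0,0,0,0,-7],
  [1,0,0,0,0,0,-7],
  [1,0,0,0,0,0,-7],
  [1,0,0,0,0,0,-7],
  [1,0,0,0,0,0,-7],
  [1,0,0,0,0,0,-7],
  [1,0,0,0,0,0,-7],
  [1,0,0,0,0,0,-7],
])

```text
clock: 5.6
eef_pos: [0.5338, 0.1266, 0.3104]
tool_rot: [0.8, 0.6, 0.005, 0.002]
ft_force: [0.3, 0.0, 0.1]
grip_width: 0.0854
grasp_force: 0.0
```

Call:
move_arm([
  [1,0,0,0,0,0,-7],
  [1,0,0,0,0,0,-7],
  [1,0,0,0,0,0,-7],
  [1,0,0,0,0,0,-7],
  [1,0,0,0,0,0,-7],
  [1,0,0,0,0,0,-7],
  [1,0,0,0,0,0,-7],
  [1,0,0,0,0,0,-7],
  [1,0,0,0,0,0,-7],
  [1,0,0,0,0,0,-7],
])

```text
clock: 6.43
eef_pos: [0.5338, 0.1266, 0.3104]
tool_rot: [0.311, 0.95, 0.003, 0.004]
ft_force: [-0.4, -0.6, 0.2]
grip_width: 0.0854
grasp_force: 0.0
```

```bash
python3 - <<'E'
from h import *
o=bot.get_obs(); print(o["joint_pos"].round(3),o["eef_pos"].round(4))
print(R.from_quat(o["tool_rot"]).as_euler("ZYX",degrees=True).round(2))
E
```

```text
[ 0.233  0.315  0.289  1.534 -0.     0.865] [0.5338 0.1266 0.3104]
[143.76   0.38 179.55]
```

```bash
python3 - <<'E'
from h import *; import json
from scipy.optimize import least_squares
cw=json.load(open("c2.json")); ct=bot.calibration("top"); cs=bot.calibration("side")
P=lambda x,y,z:(x,y,z)
obs={ "w":(cw,3.5,(80,10),[((124,48,0),(105,50)),((124,-48,0),(393,122)),((0,-48,0),(375,486)),((0,48,0),(131,412)),((0,48,56),(36,465)),((0,-48,56),(305,540))]),
"t":(ct,4.5,(132,178),[((124,48,0),(50,28)),((124,-48,0),(211,36)),((0,-48,0),(209,243)),((0,48,56),(21,252)),((0,-48,56),(184,259))]),
"s":(cs,5,(230,275),[((124,48,0),(35,167)),((124,-48,0),(68,25)),((0,48,0),(246,225)),((0,-48,56),(290,43)),((0,48,56),(262,188))])}
def res(p,cams):
    M=R.from_euler("ZY",[p[2],-np.radians(15)]); o=[]
    for k in cams:
        c,s,of,l=obs[k]; X=M.apply(np.array([a for a,_ in l])/1e3)+[p[0],p[1],.016]
        uv=(np.array([b for _,b in l])+.5)/s-.5+of; o.append((proj("",X,c)-uv).ravel())
    return np.concatenate(o)
for cams in ("w","t","s","wt","wts"):
    r=least_squares(res,[.52,.33,0],args=(cams,)); print(cams,r.x[:2].round(4),np.degrees(r.x[2]).round(2),r.fun.round(1).tolist())
E
```

```text
w [0.5305 0.3299] -3.61 [0.3, -0.3, 0.4, 0.7, -0.6, -2.0, -0.7, 0.5, -0.4, 0.7, 0.8, 0.2]
t [0.5296 0.33  ] -3.74 [-0.0, -0.1, 0.0, -0.1, 0.0, -0.4, -0.3, 0.1, 0.2, 0.5]
s [0.5281 0.3296] -2.81 [0.1, 0.3, 0.5, 0.5, -1.3, 0.2, 0.3, -0.4, 0.5, -0.5]
wt [0.5304 0.33  ] -3.64 [0.3, -0.2, 0.4, 0.8, -0.6, -1.9, -0.7, 0.6, -0.4, 0.8, 0.7, 0.3, -0.1, -0.4, -0.1, -0.4, 0.0, -0.7, -0.2, -0.2, 0.3, 0.2]
wts [0.5301 0.3299] -3.54 [0.1, 0.1, 0.3, 0.9, -0.6, -1.8, -0.7, 0.9, -0.4, 1.1, 0.8, 0.5, -0.2, -0.3, -0.1, -0.4, 0.0, -0.7, -0.2, -0.0, 0.3, 0.3, -0.7, -0.2, 0.1, 0.1, -2.2, 0.2, -0.2, -0.3, -0.5, -0.4]
```

Call:
move_arm([
  [1,0,0,0,0,0,-7.05],
  [1,0,0,0,0,0,-7.05],
  [1,0,0,0,0,0,-7.05],
  [1,0,0,0,0,0,-7.05],
  [1,0,0,0,0,0,-7.05],
  [1,0,0,0,0,0,-1],
  [1,0,0,0,-0.45,0.4,0],
])

```text
clock: 7.02
eef_pos: [0.5336, 0.1271, 0.3106]
tool_rot: [0.004, 1.0, 0.005, 0.001]
ft_force: [0.4, -0.5, 0.2]
grip_width: 0.0855
grasp_force: 0.0
```

```bash
python3 - <<'E'
from h import *
o=bot.get_obs(); print(o["joint_pos"].round(3),o["eef_pos"].round(4))
print(R.from_quat(o["tool_rot"]).as_euler("ZYX",degrees=True).round(2),R.from_quat(o["tool_rot"]).as_matrix().round(3))
E
```

```text
[0.229 0.319 0.295 1.541 0.01  0.236] [0.5336 0.1271 0.3106]
[1.7960e+02 1.7000e-01 1.7938e+02] [[-1.     0.007  0.003]
 [ 0.007  1.     0.011]
 [-0.003  0.011 -1.   ]]
```

Shelf origin is at (0.530, 0.330) with yaw −3.6°, and the three views agree within 2 mm. Now a hover over the large box.

```bash
cat >> h.py <<'E'
SH=np.array([.530,.330,.016]); SY=np.radians(-3.6)
SM=R.from_euler("ZY",[SY,-np.radians(15)])
DOWN=lambda yaw:R.from_euler("ZX",[yaw,180],degrees=True)   # tool x at yaw, z down
def to(p,Rt,say=""):
    "shift (tool axes, mm) and turn (deg) from the present pose; give shift then turn jointly in n rows"
    o=bot.get_obs(); T=R.from_quat(o["tool_rot"]); d=T.inv().apply(np.array(p)-o["eef_pos"])*1e3
    rv=(T.inv()*Rt).as_rotvec(degrees=True); n=max(np.linalg.norm(d)/38,np.linalg.norm(rv)/7)
    print(say,"t",o["clock"],"shift",d.round(1),"turn",rv.round(2),"n>=",round(n,1),"F",o["ft_force"].round(1),"w",round(o["grip_width"],4))
def shelfpose(x,y,h):
    "TCP pose for a box point at shelf (x,y) mm, TCP h mm above the plate; tool x down-slope"
    M=SM*R.from_euler("ZX",[180,180],degrees=True); return SH+SM.apply(np.array([x,y,h])/1e3), M
E
python3 - <<'E'
from h import *
to([.441,.006,.2],DOWN(184.4))
print(shelfpose(55,0,30)[0],shelfpose(55,0,30)[1].as_matrix().round(2).tolist())
E
```

```text
t 7.0167 shift [  92.1 -122.9  109. ] turn [ 0.61  0.19 -4.8 ] n>= 5.0 F [ 0.4 -0.5  0.2] w 0.0855
[0.57527184 0.32715174 0.05921282] [[-0.96, 0.06, 0.26], [0.06, 1.0, -0.02], [-0.26, 0.0, -0.97]]
```

Call:
move_arm([
  [1,15.4,-20.5,18.2,0,0,0],
  [1,15.4,-20.5,18.2,0,0,0],
  [1,15.4,-20.5,18.2,0,0,0],
  [1,15.4,-20.5,18.2,0,0,0],
  [1,15.4,-20.5,18.2,0,0,0],
  [1,15.4,-20.5,18.2,0,0,0],
  [1,0,0,0,0.61,0.19,-4.8],
  [1,0,0,0,0,0,0],
])

```text
clock: 7.68
eef_pos: [0.4391, 0.0048, 0.1986]
tool_rot: [-0.038, 0.999, -0.0, -0.002]
ft_force: [0.3, -0.3, 0.6]
grip_width: 0.0852
grasp_force: 0.0
```

```bash
cat >> h.py <<'E'
def fitbox(seed,size,cam="wrist",thr=None,im=None,half=90):
    "fit known top-face rectangle (l,w,h mm) to bright blob at seed pixel"
    c=bot.calibration(cam); im=bot.camera(cam) if im is None else im
    g=cv2.GaussianBlur(cv2.cvtColor(im,cv2.COLOR_BGR2GRAY),(3,3),0); return im,g,c
E
python3 - <<'E'
from h import *
to([.441,.006,.2],DOWN(184.4))
im=bot.camera("wrist"); cv2.imwrite("pics/w3.png",im)
rect("box_large_center",.022,0,0); print(proj("wrist",[.441,.006,.022]))
cv2.imwrite("pics/w3c.png",cv2.resize(im[80:380,150:410],None,fx=2,fy=2))
E
```

```text
t 7.6833 shift [-1.9  1.  -1.4] turn [ 0.   -0.18 -0.06] n>= 0.1 F [ 0.3 -0.3  0.6] w 0.0852
box_large_center 0.55 ctr 443.8 9.4 size 111.4 67.3 ang 4.8 ell [443.9   9.3] [ 74.7 133.8] pxrect [244. 131.  76. 110.]
[[279.19833062 183.25927335]]
```

View pics/w3c.png

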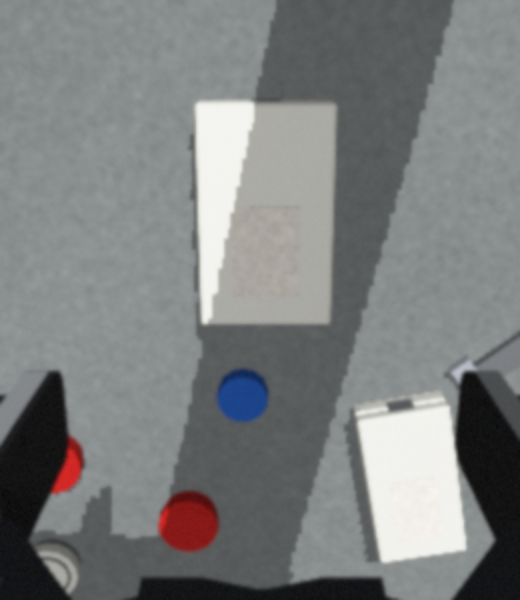

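Call:
move_arm([
  [1,-1,0.7,36,0,0,0],
  [1,-1,0.7,36,0,0,0],
  [1,-1,0.7,36,0,0,0],
  [1,-1,0.7,36,0,0,0],
  [1,0,0,26,0,0,0],
  [1,0,0,14,0,0,0],
  [1,0,0,7,0,0,0],
])

```text
clock: 8.37
eef_pos: [0.4449, 0.0095, 0.007]
tool_rot: [-0.039, 0.999, 0.0, -0.001]
ft_force: [-1.0, 0.9, -0.4]
grip_width: 0.0854
grasp_force: 0.0
```

Call:
move_arm([
  [0,0,0,0,0,0,0],
  [0,0,0,0,0,0,0],
  [0,0,0,0,0,0,0],
  [0,0,0,0,0,0,0],
  [0,0,0,0,0,0,0],
  [0,0,0,0,0,0,0],
])

```text
clock: 8.87
eef_pos: [0.4462, 0.0091, 0.0099]
tool_rot: [-0.04, 0.999, -0.0, 0.002]
ft_force: [0.5, 0.5, 4.0]
grip_width: 0.0647
grasp_force: 67.9
```

```bash
python3 - <<'E'
from h import *
o=bot.get_obs();print(o["eef_pos"].round(4),o["grip_width"],o["grasp_force"],o["ft_force"].round(1))
to([.443,.008,.007],DOWN(184.4))
E
```

```text
[0.4462 0.0091 0.0099] 0.0647419331733969 67.93035596609116 [0.5 0.5 4. ]
 t 8.8667 shift [ 3.3 -0.8  2.9] turn [-0.02  0.17  0.13] n>= 0.1 F [0.5 0.5 4. ] w 0.0647
```

Call:
move_arm([
  [0,0,0,-10,0,0,0],
  [0,0,0,-25,0,0,0],
  [0,0,0,-35,0,0,0],
  [0,0,0,-35,0,0,0],
  [0,0,0,-35,0,0,0],
  [0,0,0,-10,0,0,0],
  [0,0,0,0,0,0,0],
])

```text
clock: 9.45
eef_pos: [0.4476, 0.0091, 0.1626]
tool_rot: [-0.04, 0.999, -0.0, 0.004]
ft_force: [0.8, -0.1, -0.9]
grip_width: 0.0641
grasp_force: 67.4
```

```bash
python3 - <<'E'
from h import *
p,M=shelfpose(62,0,70)
to(p,M,"to hover"); 
o=bot.get_obs(); print(o["eef_pos"].round(4),p.round(3),o["grasp_force"])
to(p,DOWN(176.4),"level hover")
im=bot.camera("wrist"); cv2.imwrite("pics/w4.png",im)
E
```

```text
to hover t 9.45 shift [-148.3  307.5   64. ] turn [  1.06 -14.48   8.08] n>= 9.1 F [ 0.8 -0.1 -0.9] w 0.0641
[0.4476 0.0091 0.1626] [0.572 0.327 0.1  ] 67.44718864560127
level hover t 9.45 shift [-148.3  307.5   64. ] turn [-0.01  0.5   8.13] n>= 9.1 F [ 0.8 -0.1 -0.9] w 0.0641
```

View pics/w4.png

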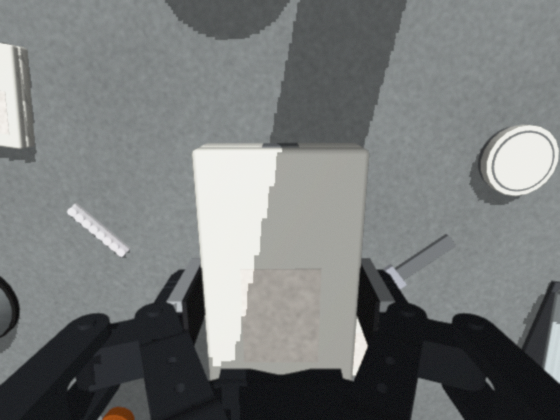

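Call:
move_arm([
  [0,-15,32,2,0,0,0],
  [0,-15,32,2,0,0,0],
  [0,-15,32,2,0,0,0],
  [0,-15,32,2,0,0,0],
  [0,-15,32,2,0,0,0],
  [0,-15,32,2,0,0,0],
  [0,-15,32,2,0,0,0],
  [0,-15,32,2,0,0,0],
  [0,-15,32,2,0,0,0],
  [0,-14,20,0,0,0,0],
])

```text
clock: 10.33
eef_pos: [0.5675, 0.3304, 0.1367]
tool_rot: [-0.041, 0.999, -0.001, -0.002]
ft_force: [0.8, 0.0, -2.1]
grip_width: 0.0646
grasp_force: 67.3
```

Call:
move_arm([
  [0,0,0,0,0,-6,3.2],
  [0,0,0,0,0.5,-6,3.2],
  [0,0,0,0,0.5,-2.5,1.7],
  [0,0,0,0,0,0,0],
])

```text
clock: 10.67
eef_pos: [0.5645, 0.3271, 0.1355]
tool_rot: [0.03, 0.992, -0.006, 0.123]
ft_force: [-1.4, -0.4, -1.4]
grip_width: 0.064
grasp_force: 67.4
```

```bash
python3 - <<'E'
from h import *
p,M=shelfpose(68,0,85); to(p,M); print(bot.get_obs()["eef_pos"],p)
E
```

```text
t 10.6667 shift [-4.   0.8 21.5] turn [-0.22 -0.9   0.14] n>= 0.6 F [-1.4 -0.4 -1.4] w 0.064
[0.564497   0.32712651 0.13554522] [0.57359714 0.3272571  0.11570339]
```

Call:
move_arm([
  [0,-4,0.8,20,-0.2,-0.9,0.1],
  [0,0,0,20,0,0,0],
  [0,0,0,20,0,0,0],
  [0,0,0,15,0,0,0],
  [0,0,0,9,0,0,0],
  [0,0,0,0,0,0,0],
  [0,0,0,0,0,0,0],
])

```text
clock: 11.25
eef_pos: [0.5947, 0.3267, 0.0596]
tool_rot: [0.032, 0.991, -0.002, 0.133]
ft_force: [-0.2, 0.5, -0.8]
grip_width: 0.0647
grasp_force: 67.4
```

```bash
python3 - <<'E'
from h import *
p,M=shelfpose(61,0,10); to(p,M)
cv2.imwrite("pics/s5.png",cv2.resize(bot.camera("side")[230:340,200:330],None,fx=3,fy=3))
E
```

```text
t 11.25 shift [12.9 -0.8 15.3] turn [ 0.17  0.28 -0.17] n>= 0.5 F [-0.2  0.5 -0.8] w 0.0647
```

Call:
move_arm([
  [0,3,-0.8,8,0,0,0],
  [0,2,0,4,0,0,0],
  [0,0,0,0,0,0,0],
])

```text
clock: 11.55
eef_pos: [0.5922, 0.3263, 0.0468]
tool_rot: [0.032, 0.991, -0.002, 0.133]
ft_force: [-0.4, -0.3, -1.9]
grip_width: 0.0646
grasp_force: 67.4
```

Call:
move_arm([
  [0,0,0,1.5,0,0,0],
  [0,0,0,0,0,0,0],
])

```text
clock: 11.72
eef_pos: [0.5936, 0.3267, 0.0463]
tool_rot: [0.032, 0.99, -0.002, 0.134]
ft_force: [-0.3, 0.8, -1.6]
grip_width: 0.0644
grasp_force: 67.4
```

Call:
move_arm([
  [0,0,0,1.5,0,0,0],
  [0,0,0,0,0,0,0],
])

```text
clock: 11.88
eef_pos: [0.5942, 0.3267, 0.0449]
tool_rot: [0.032, 0.99, -0.002, 0.134]
ft_force: [0.8, 0.0, -1.0]
grip_width: 0.0642
grasp_force: 67.4
```

```bash
python3 - <<'E'
from h import *
p,M=shelfpose(61,0,10); to(p,M)
E
```

```text
t 11.8833 shift [ 8.6 -0.8  1.3] turn [ 0.25  0.42 -0.17] n>= 0.2 F [ 0.8  0.  -1. ] w 0.0642
```

Call:
move_arm([
  [0,2,0,1,0,0,0],
  [0,2,0,0.5,0,0,0],
  [0,2,0,0,0,0,0],
  [0,1,0,0,0,0,0],
  [0,0,0,0,0,0,0],
])

```text
clock: 12.3
eef_pos: [0.5878, 0.3274, 0.042]
tool_rot: [0.032, 0.99, -0.002, 0.134]
ft_force: [-0.0, 0.1, 1.6]
grip_width: 0.0647
grasp_force: 67.6
```

Call:
move_arm([
  [0,1.5,0,0,0,0,0],
  [0,0,0,0,0,0,0],
])

```text
clock: 12.47
eef_pos: [0.587, 0.3275, 0.0419]
tool_rot: [0.032, 0.99, -0.002, 0.135]
ft_force: [1.1, -0.1, 2.6]
grip_width: 0.0644
grasp_force: 67.6
```

```bash
python3 - <<'E'
from h import *
p,M=shelfpose(61,0,10); to(p,M); T=R.from_quat(bot.get_obs()["tool_rot"]); print(T.inv().apply(bot.get_obs()["ft_force"]).round(1))
bot.camera("wrist"); cv2.imwrite("pics/w5.png",bot.camera("wrist"))
cv2.imwrite("pics/s5.png",cv2.resize(bot.camera("side")[230:340,200:330],None,fx=3,fy=3))
a=cv2.imread("pics/w5.png"); b=cv2.imread("pics/s5.png"); o=np.zeros((420,790,3),np.uint8); o[:330,400:790]=b; o[:,:400]=a[:,80:480]; cv2.imwrite("pics/c5.png",o)
E
```

```text
t 12.4667 shift [ 0.8 -1.   0.3] turn [ 0.28  0.51 -0.19] n>= 0.1 F [ 1.1 -0.1  2.6] w 0.0644
[-1.8  0.  -2.2]
```

View pics/c5.png

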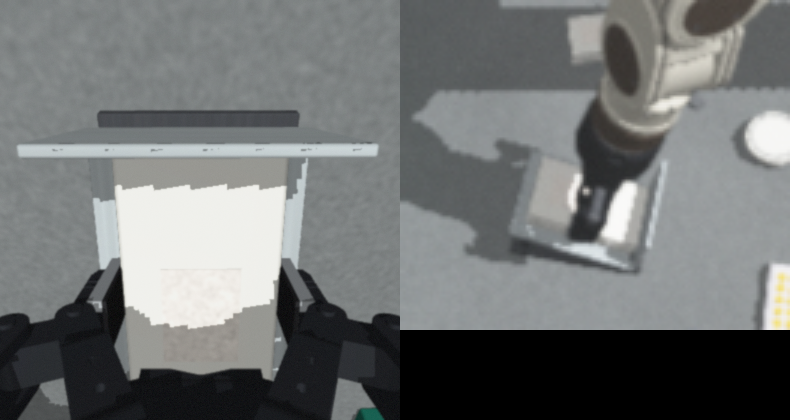

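The box is on the shelf, centred and square; its low end hides behind the backstop's top edge at row 150. I push gently until contact.

Call:
move_arm([
  [0,1,0,0,0,0,0],
  [0,1,0,0,0,0,0],
  [0,0,0,0,0,0,0],
])

```text
clock: 12.87
eef_pos: [0.5855, 0.3277, 0.0417]
tool_rot: [0.033, 0.99, -0.001, 0.135]
ft_force: [2.9, 0.1, 5.8]
grip_width: 0.0647
grasp_force: 68.0
```

Call:
move_arm([
  [0,1,0,0,0,0,0],
  [0,0,0,0,0,0,0],
])

```text
clock: 13.03
eef_pos: [0.5848, 0.3277, 0.0417]
tool_rot: [0.033, 0.99, -0.001, 0.136]
ft_force: [3.7, -0.3, 5.5]
grip_width: 0.0647
grasp_force: 68.0
```

```bash
python3 - <<'E'
from h import *
p,M=shelfpose(61,0,10); to(p,M); T=R.from_quat(bot.get_obs()["tool_rot"]); print(T.inv().apply(bot.get_obs()["ft_force"]).round(1))
E
```

```text
t 13.0333 shift [-1.3 -1.2  0.6] turn [ 0.3   0.59 -0.23] n>= 0.1 F [ 3.7 -0.3  5.5] w 0.0647
[-5.  -0.  -4.3]
```

Call:
move_arm([
  [1,0,0,0,0,0,0],
  [1,0,0,0,0,0,0],
  [1,0,0,0,0,0,0],
  [1,0,0,0,0,0,0],
  [1,0,0,-10,0,0,0],
  [1,0,0,-25,0,0,0],
  [1,0,0,-35,0,0,0],
  [1,0,0,-35,0,0,0],
  [1,0,0,-35,0,0,0],
  [1,0,0,0,0,0,0],
])

```text
clock: 13.87
eef_pos: [0.5483, 0.3319, 0.1848]
tool_rot: [0.032, 0.99, 0.002, 0.139]
ft_force: [0.7, -0.1, 0.7]
grip_width: 0.0852
grasp_force: 0.0
```

```bash
python3 - <<'E'
from h import *
print(at_z("top",[245.6,208],.02)); to([.57,.101,.2],DOWN(194))
cv2.imwrite("pics/w6.png",bot.camera("wrist")); rect("box_large_center",.05,0,0)
E
```

```text
[[0.58645446 0.09891992 0.02      ]]
 t 13.8667 shift [ -39.8 -228.9   -7.6] turn [ -1.7   16.   -17.62] n>= 6.1 F [ 0.7 -0.1  0.7] w 0.0852
box_large_center 0.67 ctr 581.0 328.5 size 68.5 119.8 ang 86.1 ell [582.  328.4] [ 74.6 143.4] pxrect [235. 123.  85. 126.]
```

Call:
move_arm([
  [1,0,0,0,-0.42,4,-4.4],
  [1,0,0,0,-0.42,4,-4.4],
  [1,0,0,0,-0.42,4,-4.4],
  [1,0,0,0,-0.42,4,-4.4],
])

```text
clock: 14.3
eef_pos: [0.5452, 0.3283, 0.1741]
tool_rot: [-0.123, 0.992, -0.004, -0.009]
ft_force: [-0.1, 1.0, 0.1]
grip_width: 0.0852
grasp_force: 0.0
```

Call:
move_arm([
  [1,5.8,-38.2,-2.5,0,0,0],
  [1,5.8,-38.2,-2.5,0,0,0],
  [1,5.8,-38.2,-2.5,0,0,0],
  [1,5.8,-38.2,-2.5,0,0,0],
  [1,5.8,-38.2,-2.5,0,0,0],
  [1,5.8,-38.2,-2.5,0,0,0],
  [1,0,0,0,0,0,0],
  [1,0,0,0,0,0,0],
])

```text
clock: 14.97
eef_pos: [0.5671, 0.0959, 0.1905]
tool_rot: [-0.119, 0.993, -0.003, -0.008]
ft_force: [-0.6, 0.5, -0.1]
grip_width: 0.0856
grasp_force: 0.0
```

```bash
python3 - <<'E'
from h import *
to([.588,.101,.05],DOWN(194))
im=bot.camera("wrist"); cv2.imwrite("pics/w7.png",im)
rect("box_medium_center",.02,0,0); print(proj("wrist",[.588,.101,.02]))
E
```

```text
t 14.9667 shift [-23.7   0.7 140.2] turn [-0.27 -0.9  -0.36] n>= 3.7 F [-0.6  0.5 -0.1] w 0.0856
box_medium_center 0.77 ctr 587.4 102.5 size 97.2 52.0 ang 15.0 ell [587.8 103. ] [ 57.  116.3] pxrect [253. 161.  58.  94.]
[[277.14754977 210.11475248]]
```

Call:
move_arm([
  [1,-6,0.4,36,-0.27,-0.9,-0.8],
  [1,-6,0.4,36,0,0,0],
  [1,-6,0.4,36,0,0,0],
  [1,-5.5,0.3,36,0,0,0],
  [1,0,0,22,0,0,0],
  [1,0,0,10,0,0,0],
  [1,0,0,0,0,0,0],
])

```text
clock: 15.65
eef_pos: [0.587, 0.1067, 0.0123]
tool_rot: [-0.129, 0.992, -0.0, -0.002]
ft_force: [0.3, 0.1, -0.0]
grip_width: 0.0854
grasp_force: 0.0
```

```bash
python3 - <<'E'
from h import *
to([.5875,.102,.010],DOWN(194.5))
E
```

```text
t 15.65 shift [ 0.7 -4.7  2.3] turn [ 0.01 -0.26  0.36] n>= 0.1 F [ 0.3  0.1 -0. ] w 0.0854
```

Call:
move_arm([
  [1,0.7,-4.7,1.5,0,0,0],
  [1,0,0,0,0,0,0],
  [0,0,0,0,0,0,0],
  [0,0,0,0,0,0,0],
  [0,0,0,0,0,0,0],
  [0,0,0,0,0,0,0],
  [0,0,0,0,0,0,0],
  [0,0,0,0,0,0,0],
])

```text
clock: 16.32
eef_pos: [0.592, 0.1009, 0.0164]
tool_rot: [-0.128, 0.992, 0.0, 0.003]
ft_force: [-1.7, -0.8, 6.4]
grip_width: 0.0482
grasp_force: 64.3
```

Call:
move_arm([
  [0,0,0,-10,0,0,0],
  [0,0,0,-25,0,0,0],
  [0,0,0,-35,0,0,0],
  [0,0,0,-35,0,0,0],
  [0,0,0,-35,0,0,0],
  [0,0,0,-20,0,0,0],
  [0,0,0,0,0,0,0],
])

```text
clock: 16.9
eef_pos: [0.5933, 0.1012, 0.1814]
tool_rot: [-0.128, 0.992, 0.0, 0.007]
ft_force: [0.1, -0.6, -0.1]
grip_width: 0.0481
grasp_force: 63.7
```

```bash
python3 - <<'E'
from h import *
p,M=shelfpose(62,0,90); o=bot.get_obs(); print(o["eef_pos"].round(4),p.round(4))
to(o["eef_pos"],M,"turn"); T=M.inv(); print("then shift",(T.apply(p-o["eef_pos"])*1e3).round(1))
im=bot.camera("wrist"); cv2.imwrite("pics/w8.png",im)
g=cv2.cvtColor(im,cv2.COLOR_BGR2GRAY); print([(r,g[r,275:290].mean().round()) for r in range(140,185,2)])
E
```

```text
[0.5933 0.1012 0.1814] [0.5665 0.3277 0.119 ]
turn t 16.9 shift [0. 0. 0.] turn [  2.44 -14.05  18.18] n>= 3.3 F [ 0.1 -0.6 -0.1] w 0.0481
then shift [ 55.8 224.4  49.7]
[(140, np.float64(126.0)), (142, np.float64(129.0)), (144, np.float64(129.0)), (146, np.float64(133.0)), (148, np.float64(133.0)), (150, np.float64(133.0)), (152, np.float64(134.0)), (154, np.float64(137.0)), (156, np.float64(137.0)), (158, np.float64(138.0)), (160, np.float64(130.0)), (162, np.float64(66.0)), (164, np.float64(53.0)), (166, np.float64(82.0)), (168, np.float64(116.0)), (170, np.float64(142.0)), (172, np.float64(156.0)), (174, np.float64(165.0)), (176, np.float64(166.0)), (178, np.float64(165.0)), (180, np.float64(165.0)), (182, np.float64(165.0)), (184, np.float64(165.0))]
```

Call:
move_arm([
  [0,0,0,0,0.61,-3.5,4.55],
  [0,0,0,0,0.61,-3.5,4.55],
  [0,0,0,0,0.61,-3.5,4.55],
  [0,0,0,0,0.61,-3.5,4.55],
])

```text
clock: 17.28
eef_pos: [0.5887, 0.1001, 0.1724]
tool_rot: [0.033, 0.992, -0.006, 0.124]
ft_force: [0.6, -0.5, -0.6]
grip_width: 0.0484
grasp_force: 63.7
```

Call:
move_arm([
  [0,9.3,37.4,0,0,0,0],
  [0,9.3,37.4,0,0,0,0],
  [0,9.3,37.4,0,0,0,0],
  [0,9.3,37.4,0,0,0,0],
  [0,9.3,37.4,0,0,0,0],
  [0,9.3,37.4,0,0,0,0],
  [0,0,0,20,0,0,0],
  [0,0,0,20,0,0,0],
  [0,0,0,0,0,0,0],
])

```text
clock: 18.03
eef_pos: [0.5563, 0.3258, 0.1144]
tool_rot: [0.03, 0.992, -0.009, 0.12]
ft_force: [-0.6, -0.3, -2.4]
grip_width: 0.048
grasp_force: 63.8
```

```bash
python3 - <<'E'
from h import *
p,M=shelfpose(60,0,46); to(p,M)
E
```

```text
t 18.0333 shift [-9.8  2.8 41.9] turn [-0.53 -1.22  0.23] n>= 1.1 F [-0.6 -0.3 -2.4] w 0.048
```

Call:
move_arm([
  [0,-9.8,2.8,5,-0.5,-1.2,0.2],
  [0,0,0,18,0,0,0],
  [0,0,0,12,0,0,0],
  [0,0,0,7,0,0,0],
  [0,0,0,0,0,0,0],
  [0,0,0,0,0,0,0],
])

```text
clock: 18.53
eef_pos: [0.5804, 0.3282, 0.0824]
tool_rot: [0.032, 0.99, -0.002, 0.134]
ft_force: [-0.9, 0.0, -0.3]
grip_width: 0.0479
grasp_force: 63.8
```

```bash
python3 - <<'E'
from h import *
p,M=shelfpose(60,0,38.4); to(p,M)
E
```

```text
t 18.5333 shift [ 6.  -1.5 12.7] turn [ 0.26  0.41 -0.18] n>= 0.4 F [-0.9  0.  -0.3] w 0.0479
```

Call:
move_arm([
  [0,4,-1.5,8,0,0,0],
  [0,0,0,3,0,0,0],
  [0,0,0,0,0,0,0],
])

```text
clock: 18.78
eef_pos: [0.5792, 0.3271, 0.0707]
tool_rot: [0.032, 0.99, -0.002, 0.134]
ft_force: [-0.2, 0.3, -1.4]
grip_width: 0.0483
grasp_force: 63.8
```

Call:
move_arm([
  [0,0,0,1.5,0,0,0],
  [0,0,0,0,0,0,0],
])

```text
clock: 18.95
eef_pos: [0.5804, 0.3277, 0.0702]
tool_rot: [0.032, 0.99, -0.001, 0.135]
ft_force: [-0.5, -0.7, -0.5]
grip_width: 0.0482
grasp_force: 64.0
```

```bash
python3 - <<'E'
from h import *
p,M=shelfpose(54,0,38.4); to(p,M); T=R.from_quat(bot.get_obs()["tool_rot"]); print(T.inv().apply(bot.get_obs()["ft_force"]).round(1))
E
```

```text
t 18.95 shift [ 8.8 -0.9  0.9] turn [ 0.35  0.53 -0.17] n>= 0.2 F [-0.5 -0.7 -0.5] w 0.0482
[ 0.6 -0.8  0.3]
```

Call:
move_arm([
  [0,2,-0.4,1,0,0,0],
  [0,2,0,0.5,0,0,0],
  [0,2,0,0,0,0,0],
  [0,1,0,0,0,0,0],
  [0,0,0,0,0,0,0],
])

```text
clock: 19.37
eef_pos: [0.575, 0.3285, 0.0683]
tool_rot: [0.032, 0.99, -0.0, 0.137]
ft_force: [1.8, 0.3, 5.0]
grip_width: 0.0483
grasp_force: 63.5
```

Call:
move_arm([
  [0,1.5,0,0,0,0,0],
  [0,0,0,0,0,0,0],
])

```text
clock: 19.53
eef_pos: [0.5737, 0.3286, 0.068]
tool_rot: [0.032, 0.99, -0.0, 0.137]
ft_force: [1.4, 0.5, 5.5]
grip_width: 0.0483
grasp_force: 63.4
```

Call:
move_arm([
  [0,1,0,0,0,0,0],
  [0,0,0,0,0,0,0],
])

```text
clock: 19.7
eef_pos: [0.5728, 0.3287, 0.0678]
tool_rot: [0.032, 0.99, -0.0, 0.137]
ft_force: [2.5, 1.4, 5.6]
grip_width: 0.0483
grasp_force: 63.5
```

```bash
python3 - <<'E'
from h import *
p,M=shelfpose(54,0,38.4); to(p,M); T=R.from_quat(bot.get_obs()["tool_rot"]); print(T.inv().apply(bot.get_obs()["ft_force"]).round(1))
cv2.imwrite("pics/w9.png",bot.camera("wrist"))
E
```

```text
t 19.7 shift [ 0.8 -1.4  0.5] turn [ 0.46  0.71 -0.19] n>= 0.1 F [2.5 1.4 5.6] w 0.0483
[-3.8  1.6 -4.8]
```

View pics/w9.png

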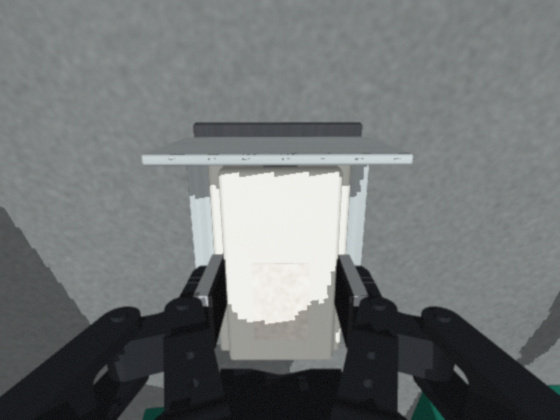

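The medium box lies centred and square on the large one. Seating it a little further.

Call:
move_arm([
  [0,1,0,0,0,0,0],
  [0,1,0,0,0,0,0],
  [0,0,0,0,0,0,0],
])

```text
clock: 20.0
eef_pos: [0.571, 0.3288, 0.0673]
tool_rot: [0.032, 0.99, -0.0, 0.137]
ft_force: [1.7, 0.6, 5.3]
grip_width: 0.0483
grasp_force: 63.5
```

Call:
move_arm([
  [0,1,0,0,0,0,0],
  [0,0,0,0,0,0,0],
])

```text
clock: 20.17
eef_pos: [0.57, 0.3289, 0.067]
tool_rot: [0.032, 0.99, -0.0, 0.137]
ft_force: [2.4, 0.4, 6.4]
grip_width: 0.0478
grasp_force: 63.5
```

```bash
python3 - <<'E'
from h import *
p,M=shelfpose(54,0,38.4); to(p,M); T=R.from_quat(bot.get_obs()["tool_rot"]); print(T.inv().apply(bot.get_obs()["ft_force"]).round(1))
E
```

```text
t 20.1667 shift [-2.1 -1.4  0.6] turn [ 0.46  0.72 -0.2 ] n>= 0.1 F [2.4 0.4 6.4] w 0.0478
[-4.1  0.6 -5.5]
```

Call:
move_arm([
  [1,0,0,0,0,0,0],
  [1,0,0,0,0,0,0],
  [1,0,0,0,0,0,0],
  [1,0,0,0,0,0,0],
  [1,0,0,0,0,0,0],
  [1,0,0,-10,0,0,0],
  [1,0,0,-25,0,0,0],
  [1,0,0,-35,0,0,0],
  [1,0,0,-35,0,0,0],
  [1,0,0,0,0,0,0],
])

```text
clock: 21.0
eef_pos: [0.543, 0.3319, 0.1757]
tool_rot: [0.032, 0.99, 0.003, 0.14]
ft_force: [1.8, 0.8, 0.7]
grip_width: 0.0853
grasp_force: 0.0
```

```bash
python3 - <<'E'
from h import *
o=bot.get_obs(); p=np.array([.37,-.223,.18]); M=DOWN(176); print(o["eef_pos"])
to(o["eef_pos"],M,"turn"); print("then shift",(M.inv().apply(p-o["eef_pos"])*1e3).round(1))
E
```

```text
[0.54302749 0.33192418 0.17565203]
turn t 21.0 shift [0. 0. 0.] turn [ 0.91 16.11  0.27] n>= 2.3 F [1.8 0.8 0.7] w 0.0853
then shift [ 133.9 -565.6   -4.3]
```

Call:
move_arm([
  [1,0,0,0,0.3,5.4,0.1],
  [1,0,0,0,0.3,5.4,0.1],
  [1,0,0,0,0.3,5.3,0.1],
  [1,8.9,-37.7,-1,0,0,0],
  [1,8.9,-37.7,-1,0,0,0],
  [1,8.9,-37.7,-1,0,0,0],
  [1,8.9,-37.7,-1,0,0,0],
  [1,8.9,-37.7,-1,0,0,0],
  [1,8.9,-37.7,-1,0,0,0],
  [1,8.9,-37.7,-1,0,0,0],
])

```text
clock: 21.83
eef_pos: [0.459, 0.0689, 0.1768]
tool_rot: [0.035, 0.999, -0.004, -0.005]
ft_force: [0.3, -0.0, 0.3]
grip_width: 0.0853
grasp_force: 0.0
```

Call:
move_arm([
  [1,8.9,-37.7,-1,0,0,0],
  [1,8.9,-37.7,-1,0,0,0],
  [1,8.9,-37.7,-1,0,0,0],
  [1,8.9,-37.7,-1,0,0,0],
  [1,8.9,-37.7,-1,0,0,0],
  [1,8.9,-37.7,-1,0,0,0],
  [1,8.9,-37.7,-1,0,0,0],
  [1,8.9,-37.7,-1,0,0,0],
  [1,0,0,0,0,0,0],
  [1,0,0,0,0,0,0],
])

```text
clock: 22.67
eef_pos: [0.3667, -0.2271, 0.1881]
tool_rot: [0.038, 0.999, -0.004, -0.005]
ft_force: [-0.8, 1.2, 0.9]
grip_width: 0.0852
grasp_force: 0.0
```

```bash
python3 - <<'E'
from h import *
to([.385,-.223,.017],DOWN(176))
im=bot.camera("wrist"); cv2.imwrite("pics/w10.png",im)
rect("box_small_center",.018,0,0); print(proj("wrist",[.385,-.223,.018]))
E
```

```text
t 22.6667 shift [-19.5   6.9 170.9] turn [-0.49 -0.52 -0.39] n>= 4.5 F [-0.8  1.2  0.9] w 0.0852
box_small_center 0.97 ctr 385.5 -220.3 size 35.4 82.9 ang 86.7 ell [ 384.1 -220.4] [ 37.2 100. ] pxrect [265. 164.  42.  87.]
[[283.5412629  206.49208541]]
```

Call:
move_arm([
  [0.8,-5,2.4,36,-0.5,-0.5,-0.2],
  [0.8,-5,2.4,36,0,0,0],
  [0.8,-5,2.4,36,0,0,0],
  [0.8,-4,2,30,0,0,0],
  [0.8,0,0,20,0,0,0],
  [0.8,0,0,10,0,0,0],
  [0.8,0,0,0,0,0,0],
  [0.8,0,0,0,0,0,0],
])

```text
clock: 23.43
eef_pos: [0.3866, -0.2159, 0.0191]
tool_rot: [0.032, 0.999, 0.001, -0.001]
ft_force: [-0.2, 0.3, -0.2]
grip_width: 0.0684
grasp_force: 0.0
```

```bash
python3 - <<'E'
from h import *
to([.385,-.2205,.017],DOWN(176.4))
E
```

```text
t 23.4333 shift [ 1.3 -4.7  2.1] turn [ 0.08 -0.16 -0.11] n>= 0.1 F [-0.2  0.3 -0.2] w 0.0684
```

Call:
move_arm([
  [0.8,1.3,-4.5,1,0,0,0],
  [0.8,0,0,0,0,0,0],
  [0,0,0,0,0,0,0],
  [0,0,0,0,0,0,0],
  [0,0,0,0,0,0,0],
  [0,0,0,0,0,0,0],
  [0,0,0,0,0,0,0],
  [0,0,0,0,0,0,0],
])

```text
clock: 24.1
eef_pos: [0.3853, -0.2224, 0.0194]
tool_rot: [0.034, 0.999, -0.0, 0.0]
ft_force: [-1.0, 0.4, 5.3]
grip_width: 0.0317
grasp_force: 59.3
```

Call:
move_arm([
  [0,0,0,-10,0,0,0],
  [0,0,0,-25,0,0,0],
  [0,0,0,-35,0,0,0],
  [0,0,0,-35,0,0,0],
  [0,0,0,-35,0,0,0],
  [0,0,0,-30,0,0,0],
  [0,0,0,0,0,0,0],
  [0,0,0,0,0,0,0],
])

```text
clock: 24.77
eef_pos: [0.3863, -0.2229, 0.1906]
tool_rot: [0.034, 0.999, -0.001, 0.002]
ft_force: [-0.1, 0.0, 0.3]
grip_width: 0.0317
grasp_force: 59.9
```

```bash
python3 - <<'E'
from h import *
p,M=shelfpose(62,0,110); o=bot.get_obs(); print(o["eef_pos"].round(4),p.round(4))
to(p,DOWN(176.4),"level");  to(o["eef_pos"],M,"turn")
im=bot.camera("wrist"); cv2.imwrite("pics/w11.png",im)
g=cv2.cvtColor(im,cv2.COLOR_BGR2GRAY); print([(r,int(g[r,275:290].mean())) for r in range(150,210,2)])
E
```

```text
[ 0.3863 -0.2229  0.1906] [0.5614 0.328  0.1383]
level t 24.7667 shift [-137.   561.7   51.7] turn [-0.11  0.2  -0.3 ] n>= 15.3 F [-0.1  0.   0.3] w 0.0317
turn t 24.7667 shift [0. 0. 0.] turn [ -0.15 -14.8   -0.29] n>= 2.1 F [-0.1  0.   0.3] w 0.0317
[(150, 143), (152, 145), (154, 143), (156, 144), (158, 145), (160, 143), (162, 140), (164, 140), (166, 141), (168, 143), (170, 142), (172, 142), (174, 143), (176, 146), (178, 145), (180, 143), (182, 142), (184, 142), (186, 98), (188, 92), (190, 133), (192, 208), (194, 242), (196, 244), (198, 244), (200, 244), (202, 243), (204, 243), (206, 244), (208, 243)]
```

Call:
move_arm([
  [0,-8.6,35.1,0,0,0,0],
  [0,-8.6,35.1,0,0,0,0],
  [0,-8.6,35.1,0,0,0,0],
  [0,-8.6,35.1,0,0,0,0],
  [0,-8.6,35.1,0,0,0,0],
  [0,-8.6,35.1,0,0,0,0],
  [0,-8.6,35.1,0,0,0,0],
  [0,-8.6,35.1,0,0,0,0],
  [0,-8.6,35.1,0,0,0,0],
  [0,-8.6,35.1,0,0,0,0],
])

```text
clock: 25.65
eef_pos: [0.4934, 0.1237, 0.1862]
tool_rot: [0.034, 0.999, -0.0, -0.003]
ft_force: [0.8, -0.4, -0.4]
grip_width: 0.0319
grasp_force: 59.9
```

Call:
move_arm([
  [0,-8.6,35.1,0,0,0,0],
  [0,-8.6,35.1,0,0,0,0],
  [0,-8.6,35.1,0,0,0,0],
  [0,-8.6,35.1,0,0,0,0],
  [0,-8.6,35.1,0,0,0,0],
  [0,-8.6,35.1,0,0,0,0],
  [0,0,0,0,0,-5,0],
  [0,0,0,0,0,-5,0],
  [0,0,0,0,0,-4.9,0],
  [0,0,0,0,0,0,0],
])

```text
clock: 26.48
eef_pos: [0.5545, 0.3274, 0.1821]
tool_rot: [0.032, 0.992, -0.007, 0.125]
ft_force: [-0.4, -1.4, -1.0]
grip_width: 0.032
grasp_force: 59.9
```

```bash
python3 - <<'E'
from h import *
p,M=shelfpose(54,0,76); to(p,M)
E
```

```text
t 26.4833 shift [11.8  1.6 78.2] turn [-0.4  -0.68 -0.  ] n>= 2.1 F [-0.4 -1.4 -1. ] w 0.032
```

Call:
move_arm([
  [0,3,1.6,25,-0.4,-0.7,0],
  [0,3,0,25,0,0,0],
  [0,0,0,18,0,0,0],
  [0,0,0,8,0,0,0],
  [0,0,0,0,0,0,0],
  [0,0,0,0,0,0,0],
])

```text
clock: 26.98
eef_pos: [0.5751, 0.3295, 0.1132]
tool_rot: [0.034, 0.99, -0.001, 0.134]
ft_force: [0.2, 0.6, -0.4]
grip_width: 0.032
grasp_force: 59.9
```

```bash
python3 - <<'E'
from h import *
p,M=shelfpose(52,0,61.4); to(p,M)
E
```

```text
t 26.9833 shift [16.8 -2.6 20.7] turn [ 0.3   0.43 -0.32] n>= 0.7 F [ 0.2  0.6 -0.4] w 0.032
```

Call:
move_arm([
  [0,6,-2,10,0,0,0],
  [0,6,0,6,0,0,0],
  [0,3,0,2.5,0,0,0],
  [0,0,0,0,0,0,0],
])

```text
clock: 27.32
eef_pos: [0.5641, 0.3285, 0.0913]
tool_rot: [0.033, 0.99, -0.001, 0.134]
ft_force: [-1.2, -0.3, -1.2]
grip_width: 0.0321
grasp_force: 59.9
```

Call:
move_arm([
  [0,0,0,1.5,0,0,0],
  [0,0,0,0,0,0,0],
])

```text
clock: 27.48
eef_pos: [0.5659, 0.329, 0.091]
tool_rot: [0.033, 0.99, -0.001, 0.136]
ft_force: [0.0, 1.5, -0.3]
grip_width: 0.032
grasp_force: 59.9
```

```bash
python3 - <<'E'
from h import *
p,M=shelfpose(41,0,61.4); to(p,M); T=R.from_quat(bot.get_obs()["tool_rot"]); print(T.inv().apply(bot.get_obs()["ft_force"]).round(1))
E
```

```text
t 27.4833 shift [13.1 -1.4  1.6] turn [ 0.39  0.58 -0.28] n>= 0.3 F [ 0.   1.5 -0.3] w 0.032
[0.1 1.5 0.3]
```

Call:
move_arm([
  [0,3,-0.7,0.5,0,0,0],
  [0,3,0,0.5,0,0,0],
  [0,3,0,0.5,0,0,0],
  [0,0,0,0,0,0,0],
])

```text
clock: 27.82
eef_pos: [0.5579, 0.3293, 0.0878]
tool_rot: [0.033, 0.99, -0.0, 0.136]
ft_force: [0.7, 0.6, 4.1]
grip_width: 0.0317
grasp_force: 60.4
```

Call:
move_arm([
  [0,1,0,0.5,0,0,0],
  [0,0,0,0,0,0,0],
])

```text
clock: 27.98
eef_pos: [0.5579, 0.3293, 0.0876]
tool_rot: [0.033, 0.99, -0.0, 0.137]
ft_force: [1.9, -0.6, 7.5]
grip_width: 0.0318
grasp_force: 60.6
```

```bash
python3 - <<'E'
from h import *
p,M=shelfpose(41,0,61.4); to(p,M); T=R.from_quat(bot.get_obs()["tool_rot"]); print(T.inv().apply(bot.get_obs()["ft_force"]).round(1))
E
```

```text
t 27.9833 shift [ 4.5 -1.1  0.5] turn [ 0.44  0.75 -0.32] n>= 0.1 F [ 1.9 -0.6  7.5] w 0.0318
[-3.9 -0.4 -6.7]
```

Call:
move_arm([
  [0,1,0,-0.3,0,0,0],
  [0,1,0,0,0,0,0],
  [0,1,0,0,0,0,0],
  [0,0,0,0,0,0,0],
])

```text
clock: 28.32
eef_pos: [0.5549, 0.3296, 0.087]
tool_rot: [0.033, 0.99, 0.0, 0.137]
ft_force: [2.0, -0.1, 5.4]
grip_width: 0.0318
grasp_force: 60.5
```

Call:
move_arm([
  [0,1,0,0,0,0,0],
  [0,0,0,0,0,0,0],
])

```text
clock: 28.48
eef_pos: [0.554, 0.3297, 0.0867]
tool_rot: [0.033, 0.99, 0.0, 0.137]
ft_force: [1.1, -0.1, 5.9]
grip_width: 0.0316
grasp_force: 60.5
```

```bash
python3 - <<'E'
from h import *
p,M=shelfpose(41,0,61.4); to(p,M); T=R.from_quat(bot.get_obs()["tool_rot"]); print(T.inv().apply(bot.get_obs()["ft_force"]).round(1))
E
```

```text
t 28.4833 shift [ 0.4 -1.3  0.7] turn [ 0.47  0.74 -0.32] n>= 0.1 F [ 1.1 -0.1  5.9] w 0.0316
[-2.7  0.  -5.4]
```

Call:
move_arm([
  [0.7,0,0,0,0,0,0],
  [0.7,0,0,0,0,0,0],
  [0.7,0,0,0,0,0,0],
  [0.7,0,0,0,0,0,0],
  [0.7,0,0,0,0,0,0],
  [0.7,0,0,-10,0,0,0],
  [0.7,0,0,-25,0,0,0],
  [0.7,0,0,-35,0,0,0],
  [0.7,0,0,-35,0,0,0],
  [1,0,0,0,0,0,0],
])

```text
clock: 29.32
eef_pos: [0.5266, 0.3327, 0.1952]
tool_rot: [0.033, 0.99, 0.003, 0.14]
ft_force: [1.5, 0.4, 1.2]
grip_width: 0.0705
grasp_force: 0.0
```

```bash
python3 - <<'E'
from h import *
o=bot.get_obs(); print(o["eef_pos"].round(3)); im=bot.camera("wrist"); cv2.imwrite("pics/w12.png",im)
for nm,l,w,z in (("L",110,66,22),("M",94,50,42),("S",80,34,60)):
    P=SH+SM.apply(np.array([[0,w/2,z],[0,-w/2,z],[l,-w/2,z],[l,w/2,z]])/1e3); uv=proj("wrist",P)
    cv2.polylines(im,[np.round(uv).astype(np.int32)],True,{"L":(0,0,255),"M":(0,255,0),"S":(255,0,0)}[nm],1)
s=bot.camera("side")[235:335,205:325]; o2=np.zeros((420,800,3),np.uint8); o2[:,:420]=im[:,70:490]; o2[:300,430:790]=cv2.resize(s,(360,300)); cv2.imwrite("pics/c12.png",o2)
M=DOWN(180); to([.395,.21,.18],M)
E
```

```text
[0.527 0.333 0.195]
 t 29.4167 shift [ 119.5 -129.4  -25.5] turn [ 0.1  15.77 -3.81] n>= 4.7 F [-0.3  0.  -0.3] w 0.083
```

View pics/c12.png

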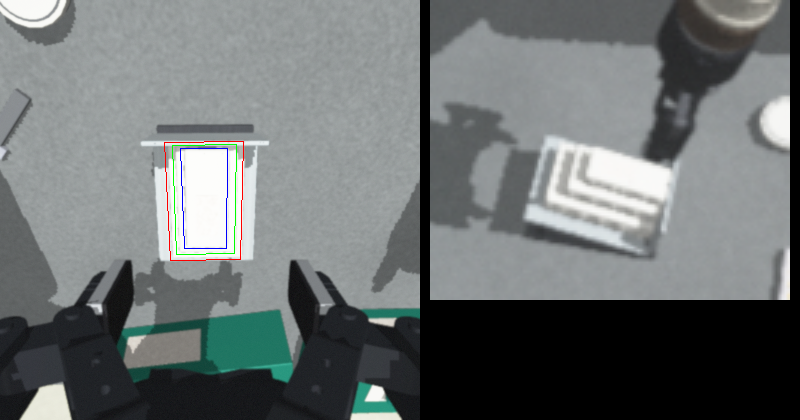

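Both views show the three boxes stepped, square and centred in the stack, their low ends flush at the backstop. Next is the large dish.

Call:
move_arm([
  [1,0,0,0,0,5.3,-1.3],
  [1,0,0,0,0,5.3,-1.3],
  [1,0,0,0,0,5.2,-1.2],
  [1,26,-24.5,3,0,0,0],
  [1,26,-24.5,3,0,0,0],
  [1,26,-24.5,3,0,0,0],
  [1,26,-24.5,3,0,0,0],
  [1,26,-24.5,3,0,0,0],
  [1,0,0,0,0,0,0],
  [1,0,0,0,0,0,0],
])

```text
clock: 30.25
eef_pos: [0.3914, 0.2055, 0.1702]
tool_rot: [0.001, 1.0, -0.002, -0.005]
ft_force: [-0.4, 0.6, -0.3]
grip_width: 0.0853
grasp_force: 0.0
```

```bash
python3 - <<'E'
from h import *
to([.407,.2105,.020],DOWN(180)); print(bot.get_obs()["eef_pos"])
im=bot.camera("wrist"); cv2.imwrite("pics/w13.png",im)
rect("dish_large_center",.016,0,0); print(proj("wrist",[.407,.2105,.016]))
E
```

```text
t 30.25 shift [-17.    5.7 150. ] turn [-0.23 -0.54 -0.1 ] n>= 4.0 F [-0.4  0.6 -0.3] w 0.0853
[0.39138752 0.2054682  0.17020221]
dish_large_center 0.66 ctr 407.2 213.7 size 59.4 58.5 ang 45.0 ell [406.9 213.7] [58.1 59.6] pxrect [253. 169.  68.  69.]
[[282.16958631 204.38782564]]
```

Call:
move_arm([
  [1,-4.5,1.2,36,-0.2,-0.5,-0.1],
  [1,-4.5,1.2,36,0,0,0],
  [1,-4.5,1.2,36,0,0,0],
  [1,-3.5,0,28,0,0,0],
  [1,0,0,16,0,0,0],
  [1,0,0,5,0,0,0],
  [1,0,0,0,0,0,0],
])

```text
clock: 30.93
eef_pos: [0.4114, 0.2115, 0.0133]
tool_rot: [-0.001, 1.0, 0.0, 0.001]
ft_force: [-0.2, -0.5, 0.5]
grip_width: 0.0857
grasp_force: 0.0
```

```bash
python3 - <<'E'
from h import *
to([.407,.2125,.013],DOWN(180))
E
```

```text
t 30.9333 shift [4.4 1.  0.3] turn [0.03 0.07 0.1 ] n>= 0.1 F [-0.2 -0.5  0.5] w 0.0857
```

Call:
move_arm([
  [1,4.4,1,0,0,0,0],
  [1,0,0,0,0,0,0],
  [0,0,0,0,0,0,0],
  [0,0,0,0,0,0,0],
  [0,0,0,0,0,0,0],
  [0,0,0,0,0,0,0],
  [0,0,0,0,0,0,0],
])

```text
clock: 31.52
eef_pos: [0.4081, 0.2128, 0.0171]
tool_rot: [-0.001, 1.0, 0.002, 0.003]
ft_force: [-3.3, -1.3, 11.2]
grip_width: 0.0558
grasp_force: 60.9
```

Call:
move_arm([
  [0,0,0,-6,0,0,0],
  [0,0,0,-15,0,0,0],
  [0,0,0,-25,0,0,0],
  [0,0,0,-30,0,0,0],
  [0,0,0,-30,0,0,0],
  [0,0,0,-25,0,0,0],
  [0,0,0,-15,0,0,0],
  [0,0,0,0,0,0,0],
  [0,0,0,0,0,0,0],
])

```text
clock: 32.27
eef_pos: [0.4072, 0.2124, 0.1619]
tool_rot: [-0.001, 1.0, 0.002, 0.003]
ft_force: [-0.2, 0.1, -0.1]
grip_width: 0.055
grasp_force: 63.4
```

```bash
python3 - <<'E'
from h import *
o=bot.get_obs(); print(o["eef_pos"].round(4)); to([.575,-.290,.16],DOWN(180))
im=bot.camera("wrist"); cv2.imwrite("pics/w14.png",im)
# pedestal from w1, camera pose rebuilt from the tool pose then
w=bot.calibration("wrist"); T=R.from_quat(o["tool_rot"]); T1=R.from_matrix([[1.0,.004,-.001],[.004,-1,0],[-.001,0,-1]])
c={"K":w["K"],"position":np.array([.5418,-.2147,.2994])+T1.apply([.07615,-.001,-.1354]),"orientation":(T1*T.inv()*R.from_quat(w["orientation"])).as_quat()}
g=cv2.cvtColor(cv2.imread("pics/w1.png"),cv2.COLOR_BGR2GRAY); m=np.zeros_like(g); cv2.circle(m,(347,125),46,255,-1)
m=((g>195)&(m>0)).astype(np.uint8); k=max(cv2.findContours(m,cv2.RETR_EXTERNAL,cv2.CHAIN_APPROX_NONE)[0],key=cv2.contourArea)
print(cv2.fitEllipse((at_z("",k[:,0,:],.03,c)[:,:2]*1000).astype(np.float32)))
cv2.imwrite("pics/w14c.png",im[120:420,130:430])
E
```

```text
[0.4072 0.2124 0.1619]
 t 32.2667 shift [-167.2 -502.6    1.4] turn [0.18 0.38 0.07] n>= 13.9 F [-0.2  0.1 -0.1] w 0.055
((593.7881469726562, -293.0581359863281), (81.59504699707031, 81.70738220214844), 70.07923889160156)
```

View pics/w14c.png

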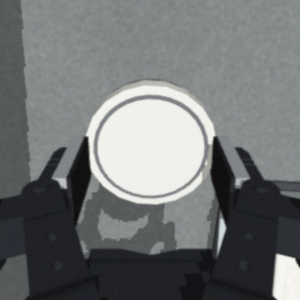

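```bash
python3 - <<'E'
from h import *
im=cv2.imread("pics/w14.png"); g=cv2.cvtColor(im,cv2.COLOR_BGR2GRAY); m=(g>225).astype(np.uint8)
n,l=cv2.connectedComponents(m,connectivity=4); m=(l==l[265,280]).astype(np.uint8)
k=max(cv2.findContours(m,cv2.RETR_EXTERNAL,cv2.CHAIN_APPROX_NONE)[0],key=cv2.contourArea)
o=bot.get_obs(); c=bot.calibration("wrist"); T=R.from_quat(o["tool_rot"])
oo,d=ray("wrist",k[:,0,:],c); P=T.inv().apply(oo-o["eef_pos"]); D=T.inv().apply(d)
for z in (-.002,.001,.004):
    X=(P+D*((z-P[2])/D[:,2])[:,None])[:,:2]*1e3; print(z,cv2.fitEllipse(X.astype(np.float32)),X.min(0),X.max(0))
rect("dish_large_center",o["eef_pos"][2]-.001,0,0)
E
```

```text
-0.002 ((4.401748180389404, 1.3699703216552734), (46.19313430786133, 46.36528015136719), 175.73228454589844) [-18.74298862 -21.93623882] [27.48179957 24.74270612]
0.001 ((2.825316905975342, 1.3702987432479858), (47.23200988769531, 47.40802764892578), 175.7322540283203) [-20.8399405 -22.4600622] [26.42443305 25.26868198]
0.004 ((1.2488845586776733, 1.3706268072128296), (48.27088165283203, 48.45077133178711), 175.7322540283203) [-22.93689238 -22.98388558] [25.36706653 25.79465784]
dish_large_center 0.67 ctr 401.3 213.3 size 57.7 61.8 ang 90.0 ell [401.6 213.3] [57.4 62.4] pxrect [216. 199. 130. 122.]
```

The dish is held about centred and level; its ring centre is 3–6 mm toward tool +x. The pedestal is at (0.5915, −0.2915), averaging two views.

Call:
move_arm([
  [0,-6,-17,0,0,0,0],
  [0,-12.5,-33.5,0,0,0,0],
  [0,-12.5,-33.5,0,0,0,0],
  [0,-12.5,-33.5,0,0,0,0],
  [0,-12.5,-33.5,0,0,0,0],
  [0,-12.5,-33.5,0,0,0,0],
  [0,-12.5,-33.5,0,0,0,0],
  [0,-12.5,-33.5,0,0,0,0],
  [0,-12.5,-33.5,0,0,0,0],
  [0,-12.5,-33.5,0,0,0,0],
])

```text
clock: 33.2
eef_pos: [0.5246, -0.1079, 0.1587]
tool_rot: [-0.0, 1.0, 0.001, 0.0]
ft_force: [0.8, 0.6, -0.1]
grip_width: 0.056
grasp_force: 63.5
```

Call:
move_arm([
  [0,-12.5,-33.5,0,0,0,0],
  [0,-12.5,-33.5,0,0,0,0],
  [0,-12.5,-33.5,0,0,0,0],
  [0,-12.5,-33.5,0,0,0,0],
  [0,-12.5,-33.5,0,0,0,0],
  [0,-6,-17,0,0,0,0],
  [0,0,0,0,0,0,0],
  [0,0,0,0,0,0,0],
])

```text
clock: 33.87
eef_pos: [0.5931, -0.2912, 0.1577]
tool_rot: [0.0, 1.0, 0.002, -0.0]
ft_force: [-0.9, 0.9, -0.6]
grip_width: 0.0556
grasp_force: 63.5
```

```bash
python3 - <<'E'
from h import *
to([.5955,-.2925,.060],DOWN(180)); print(bot.get_obs()["eef_pos"])
E
```

```text
t 33.8667 shift [-2.5 -1.7 97.7] turn [ 0.24 -0.01 -0.04] n>= 2.6 F [-0.9  0.9 -0.6] w 0.0556
[ 0.59306027 -0.29121948  0.15774195]
```

Call:
move_arm([
  [0,-2.5,-1.7,15,0.2,0,0],
  [0,0,0,28,0,0,0],
  [0,0,0,28,0,0,0],
  [0,0,0,20,0,0,0],
  [0,0,0,6,0,0,0],
  [0,0,0,0,0,0,0],
  [0,0,0,0,0,0,0],
])

```text
clock: 34.45
eef_pos: [0.5971, -0.2916, 0.064]
tool_rot: [-0.001, 1.0, -0.001, 0.002]
ft_force: [0.4, -0.3, -0.9]
grip_width: 0.0557
grasp_force: 63.5
```

```bash
python3 - <<'E'
from h import *
to([.5955,-.2925,.047],DOWN(180)); print(bot.get_obs()["eef_pos"])
t=bot.camera("top")[170:240,350:440]; s=bot.camera("side")[120:190,240:330]
cv2.imwrite("pics/c15.png",np.hstack([cv2.resize(t,None,fx=4.4,fy=4.4),cv2.resize(s,None,fx=4.4,fy=4.4)]))
E
```

```text
t 34.45 shift [ 1.7 -0.9 17. ] turn [-0.08  0.2   0.13] n>= 0.5 F [ 0.4 -0.3 -0.9] w 0.0557
[ 0.59711665 -0.29157678  0.06403783]
```

View pics/c15.png

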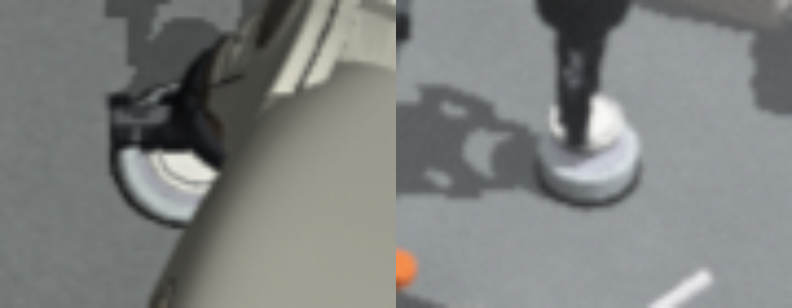

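Side view: the dish is level just above the drum and concentric with it. Lowering.

Call:
move_arm([
  [0,1.5,-0.9,8,0,0,0],
  [0,0,0,4,0,0,0],
  [0,0,0,2,0,0,0],
  [0,0,0,0,0,0,0],
])

```text
clock: 34.88
eef_pos: [0.5951, -0.2933, 0.0491]
tool_rot: [-0.0, 1.0, -0.001, 0.001]
ft_force: [0.1, -0.8, -0.1]
grip_width: 0.0557
grasp_force: 63.5
```

Call:
move_arm([
  [0,0,0,1.5,0,0,0],
  [0,0,0,0,0,0,0],
])

```text
clock: 35.05
eef_pos: [0.5956, -0.2935, 0.048]
tool_rot: [-0.001, 1.0, -0.001, 0.002]
ft_force: [-0.9, 0.9, 0.4]
grip_width: 0.0555
grasp_force: 63.5
```

Call:
move_arm([
  [0,0,0,1,0,0,0],
  [0,0,0,0,0,0,0],
])

```text
clock: 35.22
eef_pos: [0.5959, -0.2936, 0.0475]
tool_rot: [-0.001, 1.0, -0.001, 0.002]
ft_force: [0.0, -0.9, 0.8]
grip_width: 0.0553
grasp_force: 63.8
```

Call:
move_arm([
  [0,0,0,1,0,0,0],
  [0,0,0,0,0,0,0],
  [1,0,0,0,0,0,0],
  [1,0,0,0,0,0,0],
  [1,0,0,0,0,0,0],
  [1,0,0,0,0,0,0],
  [1,0,0,-10,0,0,0],
  [1,0,0,-25,0,0,0],
  [1,0,0,-35,0,0,0],
  [1,0,0,-35,0,0,0],
])

```text
clock: 36.05
eef_pos: [0.5944, -0.2928, 0.1517]
tool_rot: [-0.001, 1.0, -0.0, 0.001]
ft_force: [0.8, -0.7, 0.8]
grip_width: 0.0854
grasp_force: 0.0
```

Call:
move_arm([
  [1,0,0,-20,0,0,0],
  [1,0,0,0,0,0,0],
  [1,0,0,0,0,0,0],
])

```text
clock: 36.3
eef_pos: [0.5964, -0.2938, 0.1742]
tool_rot: [-0.001, 1.0, -0.002, 0.004]
ft_force: [0.0, 1.0, -1.0]
grip_width: 0.0855
grasp_force: 0.0
```

```bash
python3 - <<'E'
from h import *
o=bot.get_obs(); print(o["eef_pos"].round(4)); 
im=bot.camera("wrist"); cv2.imwrite("pics/w16.png",im); c=bot.calibration("wrist")
rect("dish_large_center",.046,0,0); rect("pedestal",.03,0,0)
cv2.imwrite("pics/c16.png",im[60:360,100:460])
to([.65,-.105,.17],DOWN(180))
E
```

```text
[ 0.5964 -0.2938  0.1742]
dish_large_center 0.59 ctr 589.6 -291.5 size 57.9 59.6 ang 82.5 ell [ 589.8 -291.4] [57.9 59.2] pxrect [242. 158.  78.  69.]
pedestal 0.79 ctr 585.2 -291.3 size 85.8 81.9 ang 0.1 ell [ 585.7 -291.2] [81.5 86.2] pxrect [234. 130.  97. 102.]
 t 36.45 shift [-55.9 187.7  -0.2] turn [-0.03  0.08  0.07] n>= 5.2 F [-0.6 -0.2 -0.2] w 0.0852
```

View pics/c16.png

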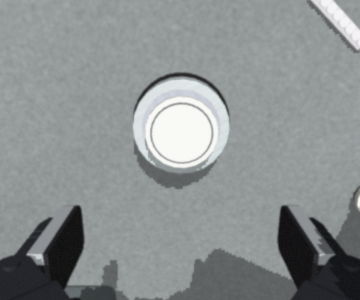

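The large dish sits on the drum at crop (182,132), with the drum's circle at about (181,127). I check the offset in numbers.

```bash
python3 - <<'E'
from h import *
from scipy.optimize import least_squares
im=cv2.imread("pics/w16.png"); g=cv2.GaussianBlur(cv2.cvtColor(im,cv2.COLOR_BGR2GRAY),(3,3),0).astype(float)
c=bot.calibration("wrist")
P=np.array([.590,-.291,.03]); pts=[]
for a in np.radians(np.arange(0,360,5)):
    rr=np.arange(.034,.052,.0005); X=P+np.c_[rr*np.cos(a),rr*np.sin(a),0*rr]; uv=proj("wrist",X,c)
    v=cv2.remap(g.astype(np.float32),uv[:,0].astype(np.float32)[None],uv[:,1].astype(np.float32)[None],1)[0]
    d=np.diff(v); i=d.argmin()
    if d[i]<-6: pts.append(X[i,:2])
pts=np.array(pts); r=least_squares(lambda q:np.hypot(*(pts-q[:2]).T)-.042,P[:2],loss="soft_l1",f_scale=.001); print(len(pts),r.x,np.median(abs(r.fun)))
E
```

```text
72 [ 0.58683733 -0.29126651] 0.0014697414248187775
```

Call:
move_arm([
  [1,-9,31,0,0,0,0],
  [1,-9,31,0,0,0,0],
  [1,-9,31,0,0,0,0],
  [1,-9,31,0,0,0,0],
  [1,-9,31,0,0,0,0],
  [1,-9,31,0,0,0,0],
  [1,0,0,0,0,0,0],
  [1,0,0,0,0,0,0],
])

```text
clock: 37.12
eef_pos: [0.6484, -0.1049, 0.1691]
tool_rot: [-0.002, 1.0, -0.001, 0.0]
ft_force: [0.4, -0.4, -1.6]
grip_width: 0.0855
grasp_force: 0.0
```

```bash
python3 - <<'E'
from h import *
o=bot.get_obs(); print(o["eef_pos"].round(4)); to([.668,-.105,.045],DOWN(180))
im=bot.camera("wrist"); cv2.imwrite("pics/w17.png",im); rect("dish_small_center",.012,0,0); print(proj("wrist",[.668,-.105,.012]))
E
```

```text
[ 0.6484 -0.1049  0.1691]
 t 37.1167 shift [-1.950e+01 -1.000e-01  1.241e+02] turn [-0.08  0.02  0.29] n>= 3.3 F [ 0.4 -0.4 -1.6] w 0.0855
dish_small_center 0.82 ctr 595.5 -101.4 size 33.5 34.3 ang 0.2 ell [ 595.6 -101.6] [33.6 34.8] pxrect [264. 112.  44.  37.]
dish_small_center 0.76 ctr 734.0 -155.4 size 33.5 36.4 ang 88.4 ell [ 734.5 -155.1] [33.1 37.3] pxrect [211. 261.  33.  30.]
dish_small_center 0.7 ctr 669.0 -104.1 size 33.9 32.4 ang 0.2 ell [ 668.9 -104.2] [33.1 34.7] pxrect [264. 193.  34.  37.]
dish_small_center 0.58 ctr 629.1 -23.6 size 34.1 35.1 ang 0.2 ell [629.2 -23.7] [34.  35.7] pxrect [353. 151.  37.  38.]
[[281.72944228 210.6435595 ]]
```

Call:
move_arm([
  [0.75,-5,0,30,0,0,0],
  [0.75,-5,0,30,0,0,0],
  [0.75,-5,0,30,0,0,0],
  [0.75,-5,0.5,30,0,0,0],
  [0.75,0,0,18,0,0,0],
  [0.75,0,0,8,0,0,0],
  [0.75,0,0,0,0,0,0],
  [0.75,0,0,0,0,0,0],
])

```text
clock: 37.88
eef_pos: [0.6693, -0.1081, 0.0254]
tool_rot: [0.0, 1.0, -0.001, 0.002]
ft_force: [0.3, -0.1, 0.8]
grip_width: 0.0636
grasp_force: 0.0
```

```bash
python3 - <<'E'
from h import *
to([.669,-.1045,.018],DOWN(180)); print(bot.get_obs()["eef_pos"])
E
```

```text
t 37.8833 shift [0.3 3.6 7.4] turn [-0.1   0.21 -0.02] n>= 0.2 F [ 0.3 -0.1  0.8] w 0.0636
[ 0.66931628 -0.10808529  0.02538398]
```

Call:
move_arm([
  [0.75,0.3,3.6,4,0,0,0],
  [0.75,0,0,2.5,0,0,0],
  [0.75,0,0,0,0,0,0],
  [0,0,0,0,0,0,0],
  [0,0,0,0,0,0,0],
  [0,0,0,0,0,0,0],
  [0,0,0,0,0,0,0],
  [0,0,0,0,0,0,0],
  [0,0,0,0,0,0,0],
])

```text
clock: 38.63
eef_pos: [0.6703, -0.1033, 0.0201]
tool_rot: [-0.001, 1.0, -0.001, 0.003]
ft_force: [-0.2, 1.1, 6.3]
grip_width: 0.0003
grasp_force: 3.0
```

Call:
move_arm([
  [0,0,0,-6,0,0,0],
  [0,0,0,-15,0,0,0],
  [0,0,0,-25,0,0,0],
  [0,0,0,-30,0,0,0],
  [0,0,0,-30,0,0,0],
  [0,0,0,-25,0,0,0],
  [0,0,0,0,0,0,0],
  [0,0,0,0,0,0,0],
])

```text
clock: 39.3
eef_pos: [0.6698, -0.1034, 0.152]
tool_rot: [-0.001, 1.0, -0.001, 0.004]
ft_force: [-0.1, 0.2, 0.1]
grip_width: 0.0001
grasp_force: 0.0
```

```bash
python3 - <<'E'
from h import *
o=bot.get_obs(); print(o["eef_pos"].round(4))
im=bot.camera("wrist"); cv2.imwrite("pics/w18.png",im); rect("dish_small_center",o["eef_pos"][2]-.007,0,0); print(proj("wrist",o["eef_pos"]))
to([.590,-.2915,.15],DOWN(180))
E
```

```text
[ 0.6698 -0.1034  0.152 ]
dish_small_center 0.78 ctr 593.6 -100.9 size 17.6 16.9 ang 0.1 ell [ 593.8 -100.9] [17.1 17.4] pxrect [261.  80.  45.  47.]
dish_small_center 0.74 ctr 610.8 -61.2 size 17.8 17.4 ang 48.2 ell [610.9 -61.1] [17.3 18. ] pxrect [356. 126.  42.  41.]
dish_small_center 0.64 ctr 631.1 -101.8 size 18.4 17.0 ang 0.1 ell [ 631.3 -101.8] [17.1 18.2] pxrect [261. 171.  38.  43.]
dish_small_center 0.62 ctr 664.4 -127.6 size 19.5 17.7 ang 0.1 ell [ 664.6 -127.5] [17.2 19.8] pxrect [207. 247.  36.  34.]
[[276.49189265 283.53805138]]
 t 39.4 shift [  78.1 -188.3   -1.3] turn [-0.09  0.1   0.06] n>= 5.4 F [-0.3 -1.1  0.4] w 0.0
```

The fingers closed over the top of the dish: the TCP was too high for a part 12 mm tall. Relocating it and going lower.

```bash
python3 - <<'E'
from h import *
im=bot.camera("wrist"); rect("dish_small_center",.012,0,0); to([.668,-.104,.03],DOWN(180)); print(bot.get_obs()["eef_pos"])
E
```

```text
dish_small_center 0.97 ctr 594.9 -100.1 size 33.9 33.7 ang 61.6 ell [ 595.  -100.3] [33.2 33.7] pxrect [262.  83.  43.  46.]
dish_small_center 0.89 ctr 668.9 -102.1 size 33.5 34.7 ang 45.4 ell [ 668.7 -102.3] [33.5 34.5] pxrect [260. 175.  39.  43.]
dish_small_center 0.85 ctr 629.0 -22.5 size 34.1 34.7 ang 3.9 ell [628.7 -22.2] [33.2 35. ] pxrect [358. 128.  40.  43.]
dish_small_center 0.59 ctr 734.4 -152.9 size 35.0 37.1 ang 39.7 ell [ 734.3 -152.9] [33.2 38.2] pxrect [204. 250.  38.  37.]
 t 39.5 shift [ -0.6  -0.9 117.5] turn [-0.07 -0.01  0.07] n>= 3.1 F [0.9 0.1 0.1] w 0.0001
[ 0.6674176  -0.10297796  0.14752497]
```

Call:
move_arm([
  [0.75,0,0,0,0,0,0],
  [0.75,0,0,0,0,0,0],
  [0.75,0,0,0,0,0,0],
  [0.75,0,0,0,0,0,0],
  [0.75,0,0,25,0,0,0],
  [0.75,0,0,33,0,0,0],
  [0.75,0,0,33,0,0,0],
  [0.75,0,0,22,0,0,0],
  [0.75,0,0,8,0,0,0],
  [0.75,0,0,0,0,0,0],
])

```text
clock: 40.33
eef_pos: [0.667, -0.1029, 0.0256]
tool_rot: [-0.001, 1.0, -0.0, -0.001]
ft_force: [0.0, -0.1, 0.3]
grip_width: 0.064
grasp_force: 0.0
```

```bash
python3 - <<'E'
from h import *
to([.669,-.103,.012],DOWN(180)); print(bot.get_obs()["eef_pos"])
E
```

```text
t 40.3333 shift [-2.  -0.1 13.6] turn [-0.04 -0.11  0.07] n>= 0.4 F [ 0.  -0.1  0.3] w 0.064
[ 0.66702102 -0.1029405   0.02563986]
```

Call:
move_arm([
  [0.75,-2,0,8,0,0,0],
  [0.75,0,0,6,0,0,0],
  [0.75,0,0,0,0,0,0],
  [0.5,0,0,0,0,0,0],
  [0,0,0,0,0,0,0],
  [0,0,0,0,0,0,0],
  [0,0,0,0,0,0,0],
  [0,0,0,0,0,0,0],
  [0,0,0,0,0,0,0],
])

```text
clock: 41.08
eef_pos: [0.6722, -0.1034, 0.0164]
tool_rot: [-0.001, 1.0, -0.001, 0.003]
ft_force: [-0.3, 1.2, 6.0]
grip_width: 0.0301
grasp_force: 59.0
```

```bash
python3 - <<'E'
from h import *
to([.669,-.103,.012],DOWN(180)); o=bot.get_obs(); print(o["eef_pos"],o["grasp_force"])
E
```

```text
t 41.0833 shift [3.2 0.5 4.3] turn [-0.12  0.36  0.07] n>= 0.1 F [-0.3  1.2  6. ] w 0.0301
[ 0.67215405 -0.10343965  0.01636229] 59.024500250816345
```

Call:
move_arm([
  [0,0,0,-6,0,0,0],
  [0,0,0,-15,0,0,0],
  [0,0,0,-25,0,0,0],
  [0,0,0,-30,0,0,0],
  [0,0,0,-30,0,0,0],
  [0,0,0,-20,0,0,0],
  [0,0,0,0,0,0,0],
  [0,0,0,0,0,0,0],
])

```text
clock: 41.75
eef_pos: [0.6718, -0.1033, 0.1426]
tool_rot: [-0.001, 1.0, -0.001, 0.004]
ft_force: [0.8, 0.4, 0.4]
grip_width: 0.0302
grasp_force: 59.4
```

```bash
python3 - <<'E'
from h import *
o=bot.get_obs(); e=o["eef_pos"]; print(e.round(4),o["grip_width"],o["grasp_force"])
im=bot.camera("wrist"); cv2.imwrite("pics/w19.png",im); rect("dish_small_center",e[2]-.0044,0,0)
g=cv2.cvtColor(im,cv2.COLOR_BGR2GRAY); u,v=proj("wrist",e)[0].astype(int); print(u,v)
m=(g>215).astype(np.uint8); n,l=cv2.connectedComponents(m,connectivity=4); m=(l==l[v,u]).astype(np.uint8)
k=max(cv2.findContours(m,cv2.RETR_EXTERNAL,cv2.CHAIN_APPROX_NONE)[0],key=cv2.contourArea)
c=bot.calibration("wrist"); print(cv2.fitEllipse(((at_z("wrist",k[:,0,:],e[2]-.0044,c)-e)[:,:2]*1e3).astype(np.float32)))
to([.590,-.2915,e[2]],DOWN(180))
E
```

```text
[ 0.6718 -0.1033  0.1426] 0.030231410815013172 59.358195662498474
dish_small_center 0.96 ctr 594.7 -100.9 size 17.6 17.7 ang 0.1 ell [ 594.7 -100.8] [17.5 17.7] pxrect [258.  77.  49.  47.]
dish_small_center 0.87 ctr 666.0 -101.7 size 36.3 30.2 ang 0.1 ell [ 666.2 -101.7] [31.6 36.9] pxrect [246. 227.  69.  74.]
dish_small_center 0.73 ctr 612.4 -60.6 size 18.6 17.6 ang 72.6 ell [612.2 -60.5] [17.6 18.5] pxrect [356. 122.  46.  46.]
dish_small_center 0.65 ctr 663.7 -131.1 size 9.3 19.6 ang 43.4 ell [ 663.7 -130.6] [ 9.1 20. ] pxrect [205. 248.  34.  31.]
276 283
((-5.547919273376465, 1.6944031715393066), (21.27377700805664, 21.840211868286133), 75.07423400878906)
 t 41.85 shift [  80.1 -188.4   -3.2] turn [-0.08  0.09  0.07] n>= 5.4 F [-0.3  0.5 -0.4] w 0.0307
```

Call:
move_arm([
  [0,7,-17,0,0,0,0],
  [0,12.5,-31,0,0,0,0],
  [0,12.5,-31,0,0,0,0],
  [0,12.5,-31,0,0,0,0],
  [0,12.5,-31,0,0,0,0],
  [0,12.5,-31,0,0,0,0],
  [0,6.5,-18,0,0,0,0],
  [0,0,0,25,0,0,0],
  [0,0,0,25,0,0,0],
  [0,0,0,0,0,0,0],
])

```text
clock: 42.68
eef_pos: [0.5901, -0.2918, 0.0828]
tool_rot: [0.0, 1.0, 0.002, -0.004]
ft_force: [-1.7, 0.5, -2.7]
grip_width: 0.0307
grasp_force: 59.4
```

```bash
python3 - <<'E'
from h import *
to([.5955,-.2935,.0625],DOWN(180)); print(bot.get_obs()["eef_pos"])
E
```

```text
t 42.6833 shift [-5.6 -1.8 20.2] turn [ 0.26 -0.49 -0.01] n>= 0.6 F [-1.7  0.5 -2.7] w 0.0307
[ 0.5900677  -0.29180574  0.0827898 ]
```

Call:
move_arm([
  [0,-2.8,-0.9,3,0.26,-0.49,0],
  [0,-2.8,-0.9,3,0,0,0],
  [0,0,0,0,0,0,0],
  [0,0,0,0,0,0,0],
  [0,0,0,0,0,0,0],
])

```text
clock: 43.1
eef_pos: [0.6018, -0.2951, 0.0861]
tool_rot: [-0.001, 1.0, -0.004, 0.007]
ft_force: [1.0, 0.4, 0.5]
grip_width: 0.0306
grasp_force: 59.4
```

```bash
python3 - <<'E'
from h import *
to([.5955,-.2935,.0625],DOWN(180)); print(bot.get_obs()["eef_pos"])
E
```

```text
t 43.1 shift [ 6.7  1.7 23.5] turn [-0.41  0.83  0.11] n>= 0.6 F [1.  0.4 0.5] w 0.0306
[ 0.60181832 -0.29505146  0.08610949]
```

Call:
move_arm([
  [0,5.5,1.5,5,-0.3,0.6,0],
  [0,0,0,8,0,0,0],
  [0,0,0,0,0,0,0],
  [0,0,0,0,0,0,0],
  [0,0,0,0,0,0,0],
  [0,0,0,0,0,0,0],
])

```text
clock: 43.6
eef_pos: [0.5955, -0.2937, 0.0718]
tool_rot: [-0.001, 1.0, -0.001, 0.001]
ft_force: [-0.5, -0.0, -0.3]
grip_width: 0.0305
grasp_force: 59.4
```

```bash
python3 - <<'E'
from h import *
to([.5955,-.2935,.0625],DOWN(180)); print(bot.get_obs()["eef_pos"])
E
```

```text
t 43.6 shift [0.1 0.2 9.3] turn [-0.06  0.13  0.07] n>= 0.2 F [-0.5 -0.  -0.3] w 0.0305
[ 0.59554576 -0.29371988  0.07181542]
```

Call:
move_arm([
  [0,0,0,5,0,0,0],
  [0,0,0,2,0,0,0],
  [0,0,0,0,0,0,0],
  [0,0,0,0,0,0,0],
])

```text
clock: 43.93
eef_pos: [0.5952, -0.2935, 0.0643]
tool_rot: [-0.001, 1.0, -0.0, 0.001]
ft_force: [0.4, -0.2, 0.5]
grip_width: 0.0305
grasp_force: 59.4
```

Call:
move_arm([
  [0,0,0,1,0,0,0],
  [0,0,0,0.5,0,0,0],
  [0,0,0,0,0,0,0],
  [0,0,0,0,0,0,0],
])

```text
clock: 44.27
eef_pos: [0.5955, -0.2937, 0.0632]
tool_rot: [-0.001, 1.0, -0.001, 0.001]
ft_force: [-0.1, -0.3, 0.0]
grip_width: 0.0303
grasp_force: 59.4
```

Call:
move_arm([
  [0,0,0,1,0,0,0],
  [0,0,0,0,0,0,0],
  [0,0,0,0,0,0,0],
])

```text
clock: 44.52
eef_pos: [0.5956, -0.2938, 0.0625]
tool_rot: [-0.001, 1.0, -0.001, 0.001]
ft_force: [0.6, 0.8, 0.2]
grip_width: 0.0306
grasp_force: 59.6
```

Call:
move_arm([
  [0,0,0,1,0,0,0],
  [0,0,0,0.5,0,0,0],
  [0,0,0,0,0,0,0],
  [0.6,0,0,0,0,0,0],
  [0.6,0,0,0,0,0,0],
  [0.6,0,0,0,0,0,0],
  [0.6,0,0,0,0,0,0],
  [0.6,0,0,0,0,0,0],
])

```text
clock: 45.18
eef_pos: [0.5953, -0.2935, 0.0603]
tool_rot: [-0.001, 1.0, -0.0, 0.001]
ft_force: [-0.2, -0.6, 0.1]
grip_width: 0.0511
grasp_force: 0.0
```

Call:
move_arm([
  [0.6,0,0,-10,0,0,0],
  [0.6,0,0,-25,0,0,0],
  [0.6,0,0,-35,0,0,0],
  [0.6,0,0,-35,0,0,0],
  [0.6,0,0,0,0,0,0],
  [0.6,0,0,0,0,0,0],
  [0.6,0,0,0,0,0,0],
])

```text
clock: 45.77
eef_pos: [0.5953, -0.2935, 0.1663]
tool_rot: [-0.001, 1.0, -0.001, 0.001]
ft_force: [0.3, 0.9, -0.4]
grip_width: 0.0509
grasp_force: 0.0
```

```bash
python3 - <<'E'
from h import *
im=bot.camera("wrist"); print(bot.get_obs()["eef_pos"]); rect("dish_small_center",.058,0,0); rect("dish_large_center",.046,0,0)
s=bot.camera("side"); cv2.imwrite("pics/s20.png",s)
a=im[80:330,130:430]; o=np.zeros((600,780,3),np.uint8); o[:500,:390]=cv2.resize(a,(600,500))[:,105:495]; o[:300,395:775]=cv2.resize(s[120:195,235:330],(380,300)); o[305:600,395:775]=cv2.resize(s[235:335,205:334],(380,295)); cv2.imwrite("pics/c20.png",o)
E
```

```text
[ 0.59463886 -0.29325616  0.1650206 ]
dish_small_center 0.85 ctr 591.5 -291.8 size 34.7 34.1 ang 0.1 ell [ 591.7 -291.8] [33.6 35.1] pxrect [257. 178.  45.  48.]
dish_small_center 0.73 ctr 581.9 -133.4 size 29.3 34.5 ang 0.1 ell [ 581.5 -133.2] [28.7 34.7] pxrect [470. 173.  46.  35.]
dish_small_center 0.68 ctr 685.9 -178.6 size 21.2 8.9 ang 77.3 ell [ 686.4 -178.5] [ 8.6 21.8] pxrect [404. 307.  26.  11.]
dish_large_center 0.62 ctr 589.7 -291.7 size 60.4 58.7 ang 15.1 ell [ 590.  -291.6] [58.3 60.5] pxrect [238. 158.  84.  74.]
```

View pics/c20.png

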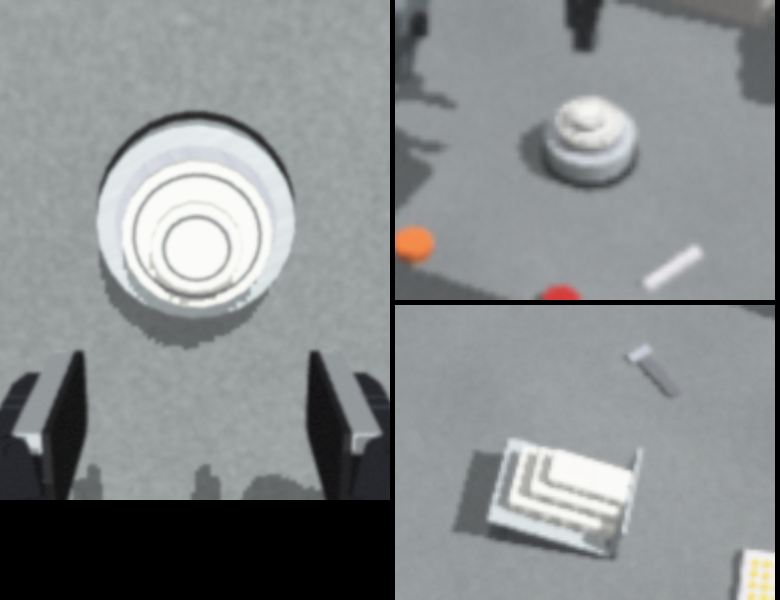

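The dishes sit concentric on the drum (small to large about 2 mm, large to drum about 3 mm), and the stack of boxes is seated. The arm is clear, so I hand in.

```bash
python3 -c "
from workcell import bot
print(bot.job_done())"
```

```text
the job is handed in; nothing more can be done
None
```

The three slide boxes are stacked on the sloping stand and the two culture dishes on the cooling stand, all looking within tolerance in the last pictures; the job is handed in, but no verdict came back.

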